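# Hook the test bars out of the magazine and pack them in the carton

## Robot

A 7-joint arm with a two-finger parallel gripper is mounted at the origin on the work surface. World frame = base frame: x ahead of the robot, y to its left, z up, the work surface at z = 0. Lengths are in m, angles in degrees, forces in N, time in s.
With the tool pointing down it reaches from about 0.425 to 0.925 m from the base axis. Payload 6.8 kg.
Tool frame: the origin (TCP) lies on the mounting face of the last link; the fingertips stand bot.tip_extent ahead of it and the grasp point (between the pads) lies 155 mm ahead of it (bot.tip_extent is the distance from the TCP to the fingertips, in m); x points along the fingers, y is the direction in which the jaws open and shut, and the axes are right-handed (so a half turn about x gives the same grasp; the last joint's range is limited). The gripper opens to 85 mm and grips with 20 to 120 N. Pads are 22 mm wide; open, the fingers measure 114 mm over their backs; the gripper's body (76 mm by 85 mm) begins 54 mm behind the grasp point. The pads swing forward as they close: fully open they stand 13 mm farther back than shut.
Start: joints at [-73.172, 27.33, 1.283, 89.118, -0.659, 63.558, -4.761], TCP at [0.264, 0.621, 0.405] pointing down, gripper open.
Joint ranges: [-169.35, 169.35], [-19.33, 120.38], [-80.79, 83.38], [13.8, 139.57], [-78.32, 258.32], [9.67, 109.79], [-169.56, 169.56]. Speed limits (degrees/s): [136.94, 136.94, 180, 180, 180, 180, 180].

## Interface

Orientations are given as [roll, pitch, yaw] about the fixed x, y, z axes, in that order (R = Rz(yaw) Ry(pitch) Rx(roll)).
In Python, from rig import bot gives the robot as it stands. The module is installed in compiled form; this text tells all that it offers.
- The arm moves only by the tool carry_out, never from a script. Its arguments are lists of equal length, an entry for each row: "dp": the shift along the tool's x, y, z normalised to -1 to 1, where 1 is 8 cm, a list of three; "twist": the turn, a rotation vector about the tool's x, y, z normalised to -1 to 1, where 1 is 180 degrees, a list of three; "fingers": the closure, from -1 (fully open) to 1 (shut). A call has 1 to 12 rows; each row is the pose to reach, as a shift and turn from the pose measured when the call began, along the tool's axes at that moment, turning the shorter way round; what a row does not reach only later rows make up. A row lasts 1/10 s, in which the tool goes at most 50 mm and 8.59 degrees, less where a joint would pass 70% of its speed; a pose out of reach is approached as far as the arm can. A call with a number of a shift or a turn outside -1 to 1 is refused whole. A call with a gripper value outside its range is refused whole. The fingers move at their own pace and stop on an object; "grip_force" is the grip in N (left out, the last holds). Time passes only in rows, so rows that repeat a pose let the fingers close. It gives the time, the measured TCP pose, the force and the opening at its end, in the units of the state.
- bot.sense(): the state, without advancing time (a new reading comes with each control period).
- bot.snapshot(name): name is "scene" or "side" or "wrist"; returns a dict with "img" (384x512x3 uint8, blue, green, red), "fov_y" (degrees; the focal length in pixels is half the picture's height over the tangent of half this angle, whatever the lens; pixels are square), "cx", "cy" (the principal point, pixels), "cam_to_world" (4x4, takes a point from camera to world coordinates). Camera axes: x right, y down, z forward; pixel columns grow to the right and rows downward; lengths in m; the calibration is good to about 2 mm. A picture is of the moment at which its call begins. There is no depth.
- bot.hand_in(): hands the job in, once; it reports no verdict.
The state is a dict: "clock": time; "joint_positions": joint angles; "joint_velocities": joint speeds; "joint_torque": joint torques, N m; "position": TCP position; "eef_rot": TCP orientation; "ft_force": force on the tool from outside, world axes, zero at the start; "torque": the same for the moment, N m; "gripper_width": finger opening in m.
Only numpy, scipy, OpenCV 4.12 (cv2) and the standard library are available. Lean on these libraries where they do the work, as an engineer would, in place of code of your own. Each camera call takes 0.05 s, during which the arm holds its last target.

## Task

With the hooked pick, drag every test bar out of the narrow slots of the magazine (do not take or push a bar with the fingers while it is still in there), and lay all of them down inside the carton. Once all are packed, close the carton: first the short flap, then the long flap over it, both down flat. Finish with the pick standing upright on its rubber mat, and leave the other things on the bench where they are.

Things in the scene. Friction and masses are not known exactly. Their poses are not given: they have to be found in the camera images.
- magazine: fixed grey magazine, cream roof, 230 (x) x 160 (y) x 26 mm high; origin: centre of underside, on the bench, which is its floor. Channels along its y at x = -81, -27, 27, 81 mm, inside 40 mm wide, 20 high; mouths at y = -80 (robot's right), back wall at y = 68. The roof (z 20 to 26) has an 18 mm wide slit over each channel's middle, full length, open at the mouth. A bar is out when wholly before the mouths
- bar_a_mid (a point): centre of the steel grey dog-bone test bar, 100 mm long, 14 thick, 140 to 280 g; heads 34 x 34 mm, each with an 18 mm through hole 33 mm from the bar's centre; waist between them 18 mm wide, 32 long. x along it, y across, z up (underside 7 mm below). Same both ways round. Starts lying along a magazine channel, wholly inside. May be absent (None from the start)
- bar_b_mid (a point): centre of the yellow brass dog-bone test bar, 100 mm long, 14 thick, 140 to 280 g; heads 34 x 34 mm, each with an 18 mm through hole 33 mm from the bar's centre; waist between them 18 mm wide, 32 long. x along it, y across, z up (underside 7 mm below). Same both ways round. Starts lying along a magazine channel, wholly inside. May be absent (None from the start)
- bar_c_mid (a point): centre of the reddish copper dog-bone test bar, 100 mm long, 14 thick, 140 to 280 g; heads 34 x 34 mm, each with an 18 mm through hole 33 mm from the bar's centre; waist between them 18 mm wide, 32 long. x along it, y across, z up (underside 7 mm below). Same both ways round. Starts lying along a magazine channel, wholly inside. May be absent (None from the start)
- bar_d_mid (a point): centre of the blackened steel dog-bone test bar, 100 mm long, 14 thick, 140 to 280 g; heads 34 x 34 mm, each with an 18 mm through hole 33 mm from the bar's centre; waist between them 18 mm wide, 32 long. x along it, y across, z up (underside 7 mm below). Same both ways round. Starts lying along a magazine channel, wholly inside. May be absent (None from the start)
- pick_grip (a point): place to grip the hooked pick near its balance, in its orange handle: a block 84 (x) x 24 (y) mm, 6 to 62 mm above the underside of its foot plate (90 x 60 x 6 mm, dark), on which the pick stands by itself. This point is 34 mm above that underside, 15 mm ahead of the handle's middle. x points to the hook, z up; 300 g
- pick_tip (a point): lower end of the pick's hook: the 8 mm thick steel rod leaves the handle along x, 46 mm above the foot's underside, and turns straight down 110 mm ahead of pick_grip (80 mm ahead of the foot), ending 3 mm above the level of the foot's underside. Axes as pick_grip
- mat: fixed black rubber mat on which the pick stands, 85 (x) x 160 (y) x 2 mm thick, origin at the centre of its underside
- carton: fixed open cardboard carton, outside 210 (x) x 140 (y) x 45 mm high, walls and floor 4 mm, origin at the centre of its underside. Short flap hinged on its +y rim, long flap on its -y rim
- short_flap (a joint): angle of the short flap (plain cardboard, 208 mm wide, 60 mm from hinge to edge, 4 mm thick; hinge line along the carton's x at y = +70, z = 45 mm): 0 = shut, lying flat over the carton; 1.57 = upright; more = leaning outward. It stays where it is left (stiff hinge, under 1 N at the edge moves it)
- long_flap (a joint): angle of the long flap (green band at its edge, 208 mm wide, 100 mm from hinge to edge, 4 mm thick; hinge line along the carton's x at y = -70, z = 49 mm): 0 = shut, lying flat over the short flap; 1.57 = upright; more = leaning outward. It stays where it is left (stiff hinge, under 1 N at the edge moves it)
- ref_disc: steel disc, 64 mm wide, 16 mm high, a bystander to be left alone; origin at the centre of its underside
- case: small teal case, 66 x 90 x 28 mm, a bystander to be left alone; origin at the centre of its underside
- jar: jar, 60 mm wide, 85 mm high, a bystander to be left alone; origin at the centre of its underside
- screwdriver: screwdriver lying on the bench, a bystander to be left alone; origin at the centre of its underside
- weight: brass weight, 48 mm wide, 56 mm high, a bystander to be left alone; origin at the centre of its underside
- mug: white mug, 80 mm wide, 92 mm high, a bystander to be left alone; origin at the centre of its underside
- anvil: dark steel cylinder, 56 mm wide, 34 mm high, a bystander to be left alone; origin at the centre of its underside
Things that resemble listed ones, but are neither listed nor needed, are in the scene too. Several things look just like the part that bears pick_grip: the one meant starts nearest to the robot's base.

How it is judged:
By the outcome, as a careful person would: the job done as asked, in the order asked, and still so for the second after the job is handed in, with the robot touching nothing.
Of bar_a, bar_b, bar_c, bar_d only 3 to 4 are there at a start; the rules pass over those that are not, and their reading is None.
At some moment in a run one of pick may be knocked a few centimetres aside while the robot is not near it.
Once in a run the grip may slacken for a moment while it holds something.
It also fails if it takes over 210 s, if anything falls off the work surface, if the arm or the gripper's body presses on something with over 40 N, if the wrist force passes 120 N, or if a joint passes its speed limit or range.

## Working session

There is one attempt and no reset: what is moved stays moved. The work goes in short steps, Python scripts to look and compute and a tool call to move; the robot and the scene stay as the last step left them, time stands still between calls to the robot, and variables do not carry over. Pictures are saved under pics/ and viewed, and the job is handed in when it is done.

Besides the shell and the picture viewer there is one more tool, called after ">>>" as a command line: name --argument value ..., lists and objects as JSON in quotes. carry_out: Moves the arm, as the interface text tells. Scaled input: -1 to 1 covers 8 cm each way for a shift and 180 degrees each way for a turn. Its arguments: {"type":"object","properties":{"dp":{"type":"array"},"twist":{"type":"array"},"fingers":{"type":"array"},"grip_force":{"type":"number"}},"required":["dp","twist","fingers"]}

```bash
mkdir -p pics; cat > h.py <<'E'
import numpy as np, cv2
from scipy.spatial.transform import Rotation as R
from rig import bot
def snap(name,fn):
    s=bot.snapshot(name); cv2.imwrite('pics/'+fn+'.png',s['img']); np.savez('pics/'+fn+'.npz',T=s['cam_to_world'],f=s['fov_y'],c=[s['cx'],s['cy']]); return s
def load(fn):
    d=np.load('pics/'+fn+'.npz'); return d['T'],192/np.tan(np.radians(d['f'])/2),d['c']
def px2w(fn,u,v,z=0):
    T,f,c=load(fn); d=T[:3,:3]@np.array([(u-c[0])/f,(v-c[1])/f,1]); o=T[:3,3]
    return o+d*(z-o[2])/d[2]
def w2px(fn,p):
    T,f,c=load(fn); q=T[:3,:3].T@(np.array(p)-T[:3,3]); return q[:2]/q[2]*f+c
E
python3 - <<'E'
from h import *
for n in ['scene','side','wrist']:
    s=snap(n,n+'0'); print(n,s['fov_y'],s['cx'],s['cy'],np.round(s['cam_to_world'],3).tolist())
print(bot.sense(),bot.tip_extent)
E
```

```text
scene 43.06939295535073 263.3829392217123 191.697973320283 [[0.614, 0.674, -0.409, 1.246], [0.789, -0.533, 0.306, -0.536], [-0.011, -0.511, -0.859, 1.477], [0.0, 0.0, 0.0, 1.0]]
side 50.96285196139401 253.20297095970832 191.05098614541723 [[-0.909, -0.262, 0.325, 0.108], [-0.417, 0.557, -0.718, 0.982], [0.007, -0.788, -0.616, 0.935], [0.0, 0.0, 0.0, 1.0]]
wrist 58.98646702069459 254.16960910572672 185.34502261723634 [[0.39, 0.889, 0.24, 0.203], [0.921, -0.376, -0.104, 0.647], [-0.002, 0.261, -0.965, 0.375], [0.0, 0.0, 0.0, 1.0]]
{'clock': 0.15, 'joint_positions': array([-73.17200977,  27.36761472,   1.28166123,  89.16192472,
        -0.65708409,  63.55794343,  -4.76086497]), 'joint_velocities': array([ 0.06963418, -0.14684456, -0.07096732, -0.33977596,  0.06851477,
       -0.06070744, -0.0570242 ]), 'joint_torque': array([ 2.46013944e-03, -5.96929944e+01,  1.61002435e+00, -2.81489325e+01,
        1.26435020e-02,  6.56148171e-03,  5.65208168e-06]), 'position': array([0.26390744, 0.62106573, 0.40394262]), 'eef_rot': array([ -84.37590047,   89.91987194, -107.39643582]), 'ft_force': array([-0.10071182, -0.37546065, -0.32859129]), 'torque': array([-0.04497812, -0.00129907, -0.01857108]), 'gripper_width': 0.08550009449024128} 0.1734
```

View pics/scene0.png

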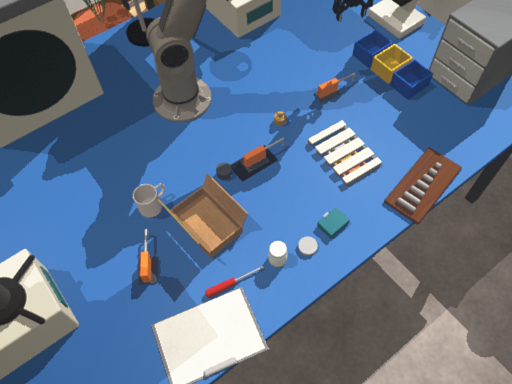

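View pics/side0.png

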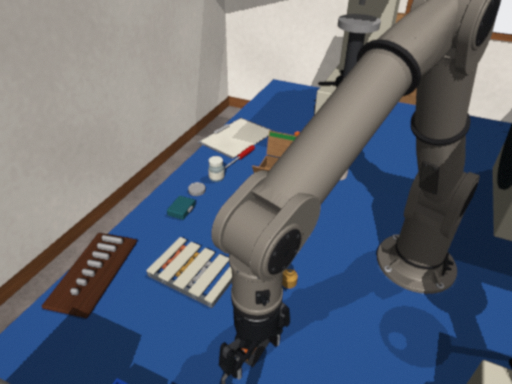

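View pics/wrist0.png

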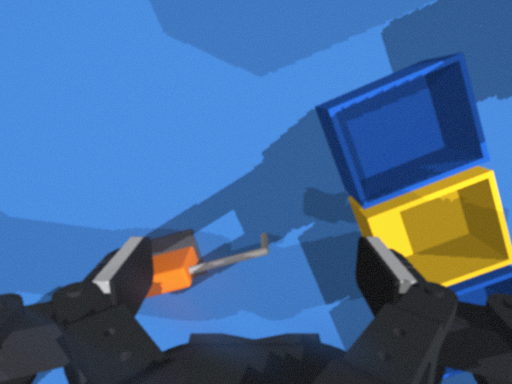

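```bash
python3 - <<'E'
from h import *
for n,u,v,z in [('pickmat',256,155,.06),('pickR',328,88,.06),('pickL',147,265,.06),('mag',345,152,.026),('carton',210,215,.0),('base',182,98,0),('mug',148,205,0),('anvil',224,172,0.03),('weight',280,120,0.0)]:
    print(n,px2w('scene0',u,v,z).round(3))
im=cv2.imread('pics/scene0.png')
cv2.imwrite('pics/z1.png',cv2.resize(im[110:290,120:290],None,fx=4,fy=3.3*1.0,interpolation=cv2.INTER_CUBIC)) 
cv2.imwrite('pics/z1.png',cv2.resize(im[140:270,130:290],None,fx=4.5,fy=4.5,interpolation=cv2.INTER_CUBIC))
cv2.imwrite('pics/z2.png',cv2.resize(im[60:200,260:400],None,fx=4.2,fy=4.2,interpolation=cv2.INTER_CUBIC))
E
```

```text
pickmat [0.435 0.042 0.06 ]
pickR [0.357 0.453 0.06 ]
pickL [ 0.555 -0.479  0.06 ]
mag [0.606 0.318 0.026]
carton [ 0.502 -0.211  0.   ]
base [-0.004  0.003  0.   ]
mug [ 0.335 -0.359  0.   ]
anvil [ 0.405 -0.08   0.03 ]
weight [0.327 0.239 0.   ]
```

View pics/z1.png

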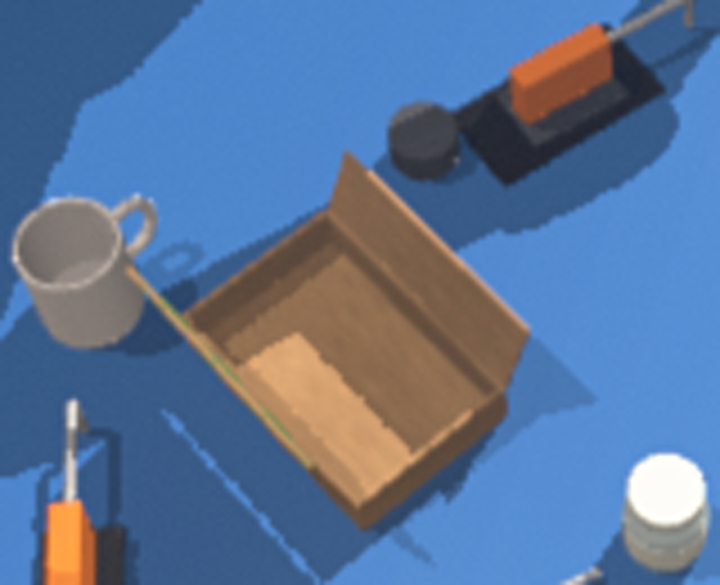

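View pics/z2.png

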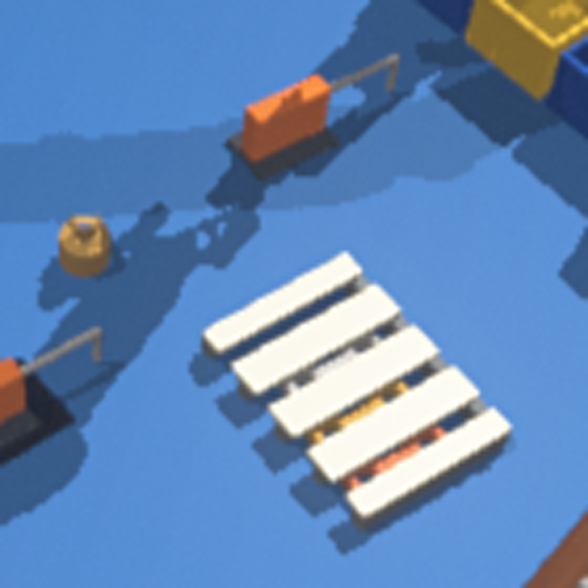

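```bash
cat >> h.py <<'E'
def pose():
    s=bot.sense(); return s['position'],R.from_euler('xyz',s['eef_rot'],degrees=True),s
def Rdown(yaw):  # yaw (deg) = world heading of tool y (jaw) axis
    a=np.radians(yaw); y=np.array([np.cos(a),np.sin(a),0]); x=np.array([0,0,-1.]); return R.from_matrix(np.c_[x,y,np.cross(x,y)])
def plan(p,Rt,grasp=True,p0=None,R0=None,off=None):
    """print dp/twist per call toward grasp point p with orientation Rt"""
    a,b,s=pose()
    if p0 is not None: a,b=p0,R0
    if grasp: p=np.array(p)-Rt.apply([.155,0,0])
    p=np.array(p)
    i=0
    while i<14:
        d=b.inv().apply(p-a)/.08; tw=(b.inv()*Rt).as_rotvec()/np.pi
        k=max(1,np.abs(d).max()/.98, np.linalg.norm(tw)/.45)
        dd=d/k; tt=tw/k
        n=int(np.ceil(max(np.linalg.norm(dd)*80/50,np.linalg.norm(tt)*180/8.59)))
        print('dp',dd.round(3).tolist(),'tw',tt.round(4).tolist(),'rows>=',n)
        a=a+b.apply(dd*.08); b=b*R.from_rotvec(tt*np.pi)
        if k<=1: break
        i+=1
def st():
    a,b,s=pose(); m=b.as_matrix(); g=a+m[:,0]*.155
    print('t',s['clock'],'tcp',a.round(4),'grasp',g.round(4),'x',m[:,0].round(3),'jawyaw',np.degrees(np.arctan2(m[1,1],m[0,1])).round(2),'F',s['ft_force'].round(1),'w',round(s['gripper_width'],4))
E
python3 - <<'E'
from h import *
st()
T,_,_=load('wrist0'); a,b,s=pose()
print('cam in tool', b.inv().apply(T[:3,3]-a).round(3), (b.inv().as_matrix()@T[:3,:3]).round(3))
plan([.55,.22,.25],Rdown(-10))
plan([.55,.22,.25],Rdown(-30))
E
```

```text
t 0.15 tcp [0.2639 0.6211 0.4039] grasp [0.2638 0.6209 0.2489] x [-0.    -0.001 -1.   ] jawyaw 66.98 F [-0.1 -0.4 -0.3] w 0.0855
cam in tool [ 0.029  0.    -0.067] [[ 0.    -0.261  0.965]
 [ 1.     0.001 -0.   ]
 [-0.001  0.965  0.261]]
dp [-0.001, -0.6, 0.98] tw [0.0798, 0.0001, 0.0001] rows>= 2
dp [-0.002, -0.302, 0.98] tw [0.0712, 0.0001, 0.0001] rows>= 2
dp [-0.002, -0.074, 0.98] tw [0.0682, 0.0001, 0.0001] rows>= 2
dp [-0.002, 0.138, 0.98] tw [0.0687, 0.0001, 0.0001] rows>= 2
dp [-0.002, 0.364, 0.98] tw [0.0726, 0.0001, 0.0001] rows>= 2
dp [-0.002, 0.532, 0.806] tw [0.0671, 0.0001, 0.0001] rows>= 2
dp [-0.001, -0.6, 0.98] tw [0.1005, 0.0001, 0.0001] rows>= 3
dp [-0.002, -0.233, 0.98] tw [0.0881, 0.0001, 0.0] rows>= 2
dp [-0.002, 0.042, 0.98] tw [0.0858, 0.0001, 0.0] rows>= 2
dp [-0.002, 0.317, 0.98] tw [0.0901, 0.0001, 0.0] rows>= 2
dp [-0.002, 0.665, 0.98] tw [0.1036, 0.0001, 0.0001] rows>= 3
dp [-0.002, 0.642, 0.488] tw [0.0706, 0.0001, 0.0] rows>= 2
```

```bash
python3 - <<'E'
from h import *
c=[px2w('scene0',260+u/4.2,60+v/4.2,.026) for u,v in [(347,252),(205,335),(360,518),(511,428)]]
for p in c: print(p.round(3))
print('mean',np.mean(c,0).round(3))
for a,b in [(0,1),(1,2),(2,3),(3,0)]: d=c[b]-c[a]; print(np.linalg.norm(d).round(3),np.degrees(np.arctan2(d[1],d[0])).round(1))
# pick from z1 scale4.5 off(130,140): handle top corners
q=lambda u,v,z:px2w('scene0',130+u/4.5,140+v/4.5,z)
print('handle top',[q(u,v,.064).round(3) for u,v in [(512,72),(598,24),(612,40),(526,88)]])
print('mat',[q(u,v,.002).round(3) for u,v in [(508,184),(664,90)]])
print('rod',[q(612,38,.048).round(3),q(690,-8,.048).round(3)])
print('carton rim', [q(u,v,.045).round(3) for u,v in [(335,212),(505,400),(360,512),(186,315)]])
for n,u,v,z in [('disc',307,247,0),('case',333,222,.0),('jar',278,258,.0),('sd',235,280,0)]: print(n,px2w('scene0',u,v,z).round(3))
E
```

```text
[0.491 0.412 0.026]
[0.482 0.251 0.026]
[0.706 0.228 0.026]
[0.719 0.391 0.026]
mean [0.6   0.32  0.026]
0.161 -93.1
0.225 -5.7
0.163 85.3
0.229 174.8
handle top [array([0.413, 0.003, 0.064]), array([0.419, 0.085, 0.064]), array([0.438, 0.084, 0.064]), array([0.433, 0.003, 0.064])]
mat [array([ 0.462, -0.04 ,  0.002]), array([0.468, 0.114, 0.002])]
rod [array([0.427, 0.092, 0.048]), array([0.43 , 0.17 , 0.048])]
carton rim [array([ 0.423, -0.174,  0.045]), array([ 0.632, -0.167,  0.045]), array([ 0.639, -0.301,  0.045]), array([ 0.428, -0.312,  0.045])]
disc [ 0.799 -0.027  0.   ]
case [0.783 0.102 0.   ]
jar [ 0.77  -0.127  0.   ]
sd [ 0.744 -0.282  0.   ]
```

```bash
python3 - <<'E'
from h import *
plan([.58,.34,.26],Rdown(-4))
E
```

```text
dp [-0.026, -0.33, 0.98] tw [0.0771, 0.0001, 0.0001] rows>= 2
dp [-0.025, -0.081, 0.98] tw [0.0733, 0.0001, 0.0001] rows>= 2
dp [-0.026, 0.146, 0.98] tw [0.0739, 0.0001, 0.0001] rows>= 2
dp [-0.028, 0.391, 0.98] tw [0.0787, 0.0001, 0.0001] rows>= 2
dp [-0.032, 0.71, 0.98] tw [0.0903, 0.0001, 0.0001] rows>= 2
dp [-0.0, 0.011, 0.008] tw [0.001, 0.0, 0.0] rows>= 1
```

>>> carry_out --dp '[[-0.013,-0.16,0.49],[-0.026,-0.33,0.98],[-0.026,-0.33,0.98]]' --twist '[[0.038,0,0],[0.077,0,0],[0.077,0,0]]' --fingers '[-1,-1,-1]'

```text
clock: 0.45
position: [0.332, 0.5613, 0.4061]
eef_rot: [-16.2, 89.7, -53.8]
ft_force: [0.6, -0.5, 0.6]
gripper_width: 0.0853
```

>>> carry_out --dp '[[-0.013,-0.04,0.49],[-0.025,-0.08,0.98],[-0.025,-0.08,0.98]]' --twist '[[0.037,0,0],[0.073,0,0],[0.073,0,0]]' --fingers '[-1,-1,-1]'

```text
clock: 0.75
position: [0.3959, 0.5032, 0.4088]
eef_rot: [3.4, 89.4, -48.1]
ft_force: [0.3, -0.1, -0.1]
gripper_width: 0.0849
```

>>> carry_out --dp '[[-0.013,0.07,0.49],[-0.026,0.146,0.98],[-0.026,0.146,0.98]]' --twist '[[0.037,0,0],[0.074,0,0],[0.074,0,0]]' --fingers '[-1,-1,-1]'

```text
clock: 1.05
position: [0.4589, 0.4438, 0.4121]
eef_rot: [19.1, 89.2, -46.3]
ft_force: [0.9, -0.6, 0.5]
gripper_width: 0.0852
```

>>> carry_out --dp '[[-0.013,0.2,0.49],[-0.026,0.39,0.98],[-0.026,0.39,0.98]]' --twist '[[0.039,0,0],[0.079,0,0],[0.079,0,0]]' --fingers '[-1,-1,-1]'

```text
clock: 1.35
position: [0.5243, 0.3798, 0.4159]
eef_rot: [34.7, 88.9, -45.6]
ft_force: [-0.2, -1.2, 0.4]
gripper_width: 0.0854
```

```bash
python3 - <<'E'
from h import *
st(); plan([.58,.34,.26],Rdown(-4))
E
```

```text
t 1.35 tcp [0.5243 0.3798 0.4159] grasp [0.5263 0.3776 0.2609] x [ 0.013 -0.014 -1.   ] jawyaw 9.7 F [-0.2 -1.2  0.4] w 0.0854
dp [0.027, 0.603, 0.607] tw [0.0761, 0.0046, -0.004] rows>= 2
```

>>> carry_out --dp '[[0.014,0.3,0.3],[0.027,0.603,0.607],[0.027,0.603,0.607],[0.027,0.603,0.607]]' --twist '[[0.038,0.002,-0.002],[0.076,0.0046,-0.004],[0.076,0.0046,-0.004],[0.076,0.0046,-0.004]]' --fingers '[-1,-1,-1,-1]'

```text
clock: 1.75
position: [0.5801, 0.34, 0.4145]
eef_rot: [-53.8, 90.0, -147.7]
ft_force: [-0.2, 0.6, -0.3]
gripper_width: 0.0853
```

```bash
python3 - <<'E'
from h import *
st(); snap('wrist','w1')
im=cv2.imread('pics/w1.png'); cv2.imwrite('pics/w1z.png',cv2.resize(im,None,fx=1.55,fy=1.55,interpolation=cv2.INTER_CUBIC))
E
```

```text
t 1.75 tcp [0.5801 0.34   0.4145] grasp [0.58   0.3399 0.2595] x [-0.001 -0.    -1.   ] jawyaw -3.94 F [-0.2  0.6 -0.3] w 0.0853
```

View pics/w1z.png

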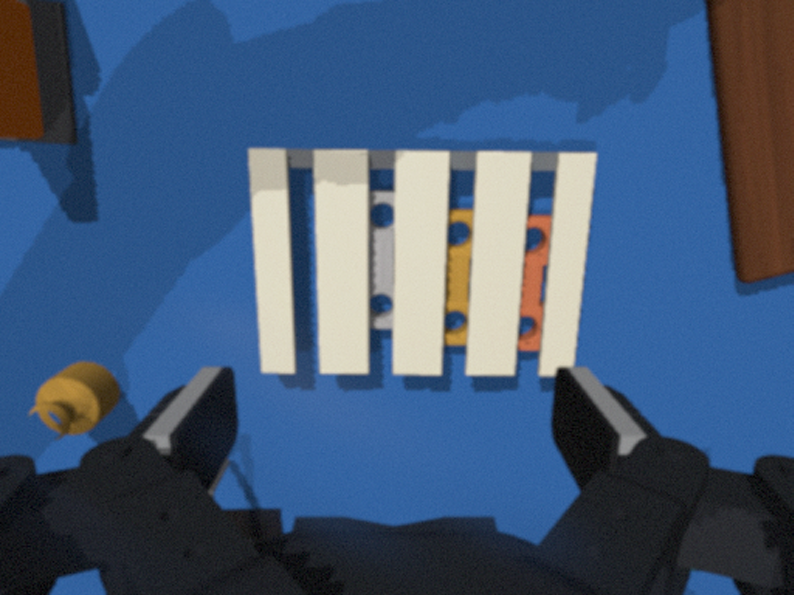

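```bash
python3 - <<'E'
from h import *
im=cv2.imread('pics/w1.png'); c=im[85:255,150:395]
c=np.clip(c.astype(float)*1.3,0,255).astype(np.uint8)
cv2.imwrite('pics/w1y.png',cv2.resize(c,None,fx=3.25,fy=3.25,interpolation=cv2.INTER_CUBIC))
for v in range(100,245,8): print(v,im[v,188:204:3].tolist())
E
```

```text
100 [[106, 104, 101], [105, 107, 102], [104, 104, 102], [104, 102, 102], [103, 103, 100], [158, 173, 179]]
108 [[87, 68, 55], [90, 73, 60], [91, 80, 69], [93, 80, 69], [92, 77, 64], [164, 179, 182]]
116 [[81, 53, 27], [82, 52, 30], [79, 48, 24], [102, 60, 30], [107, 68, 34], [150, 157, 159]]
124 [[81, 49, 29], [83, 52, 32], [80, 49, 26], [102, 61, 32], [110, 67, 40], [166, 172, 173]]
132 [[76, 45, 23], [79, 49, 21], [82, 49, 29], [102, 61, 31], [157, 96, 50], [176, 171, 167]]
140 [[82, 56, 35], [79, 48, 21], [85, 54, 35], [95, 62, 34], [140, 84, 40], [170, 163, 161]]
148 [[80, 57, 42], [84, 54, 31], [80, 48, 23], [86, 54, 28], [133, 80, 40], [182, 167, 160]]
156 [[80, 67, 55], [82, 51, 26], [80, 51, 22], [83, 51, 29], [122, 73, 39], [172, 147, 134]]
164 [[84, 75, 68], [84, 51, 25], [82, 48, 21], [83, 49, 29], [118, 72, 35], [162, 129, 107]]
172 [[95, 95, 94], [80, 49, 23], [80, 44, 19], [84, 53, 30], [128, 79, 39], [161, 117, 94]]
180 [[108, 111, 113], [86, 57, 35], [85, 53, 25], [84, 52, 29], [125, 76, 42], [170, 123, 96]]
188 [[123, 132, 135], [79, 46, 20], [75, 41, 15], [85, 52, 33], [109, 69, 34], [166, 111, 78]]
196 [[140, 155, 158], [76, 44, 15], [82, 51, 29], [82, 54, 25], [105, 66, 32], [162, 109, 71]]
204 [[155, 171, 175], [84, 55, 33], [83, 55, 30], [80, 49, 28], [107, 69, 38], [158, 102, 64]]
212 [[169, 186, 192], [87, 64, 48], [88, 59, 41], [83, 53, 34], [113, 74, 43], [157, 100, 58]]
220 [[176, 193, 200], [85, 62, 51], [85, 58, 40], [80, 53, 31], [84, 52, 33], [157, 99, 58]]
228 [[184, 202, 207], [105, 76, 60], [110, 73, 48], [108, 71, 47], [109, 72, 42], [147, 91, 54]]
236 [[188, 206, 216], [104, 86, 76], [109, 71, 45], [112, 78, 49], [106, 71, 42], [159, 102, 57]]
244 [[111, 73, 48], [113, 76, 55], [108, 70, 45], [111, 72, 45], [109, 70, 43], [141, 91, 54]]
```

View pics/w1y.png

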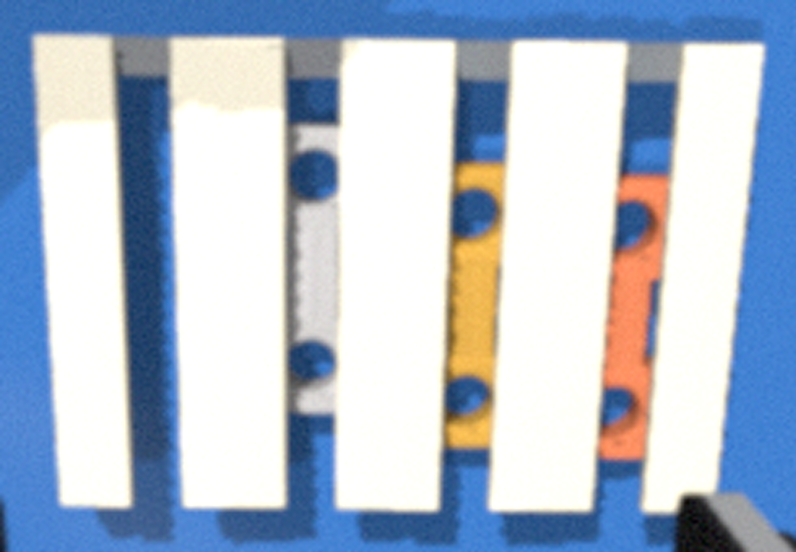

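```bash
python3 - <<'E'
from h import *
q=lambda u,v,z:px2w('w1',150+u/3.25,85+v/3.25,z)
img=[(33,36),(764,43),(60,505),(718,510)]; loc=np.array([[-.115,.08],[.115,.08],[-.115,-.08],[.115,-.08]])
P=np.array([q(u,v,.026)[:2] for u,v in img]); print(P.round(4))
c=P.mean(0); A=(P-c).T@loc; U,S,V=np.linalg.svd(A); Rm=U@V; print('mag c',c.round(4),'yaw',np.degrees(np.arctan2(Rm[1,0],Rm[0,0])).round(2), 'res',(P-(loc@Rm.T+c)).round(4).tolist())
for n,u,v in [('a near',312,361),('a far',314,174),('b near',467,397),('b far',475,213),('c near',614,408),('c far',632,224),('a nearend',312,413),('b nearend',467,447),('c nearend',617,458)]:
    w=q(u,v,.014); print(n,w.round(4),'local',((w[:2]-c)@Rm).round(4))
# mouth edge slits for check
for u in [(131,183),(286,336),(441,490),(593,643)]:
    print([ ((q(x,507,.026)[:2]-c)@Rm).round(4)[0] for x in u])
E
```

```text
[[0.4878 0.41  ]
 [0.7177 0.3922]
 [0.4749 0.2504]
 [0.7066 0.2327]]
mag c [0.5968 0.3213] yaw -4.37 res [[-0.0004, 0.0002], [0.0002, -0.0001], [-0.0011, 0.0001], [0.0013, -0.0001]]
a near [0.567  0.2937 0.014 ] local [-0.0275 -0.0298]
a far [0.5726 0.3592 0.014 ] local [-0.027   0.0359]
b near [0.6209 0.2766 0.014 ] local [ 0.0275 -0.0427]
b far [0.6261 0.3423 0.014 ] local [0.0277 0.0231]
c near [0.673  0.2689 0.014 ] local [ 0.08   -0.0464]
c far [0.6793 0.3348 0.014 ] local [0.0812 0.0198]
a nearend [0.5656 0.2744 0.014 ] local [-0.0275 -0.0492]
b nearend [0.6202 0.2577 0.014 ] local [ 0.0282 -0.0617]
c nearend [0.674  0.2498 0.014 ] local [ 0.0825 -0.0655]
[np.float64(-0.0911), np.float64(-0.0727)]
[np.float64(-0.0364), np.float64(-0.0187)]
[np.float64(0.0184), np.float64(0.0357)]
[np.float64(0.0721), np.float64(0.0897)]
```

```bash
python3 - <<'E'
from h import *
plan([.445,.06,.235],Rdown(-4))
E
```

```text
dp [0.083, -0.39, 0.98] tw [0.0003, -0.0, 0.0001] rows>= 2
dp [0.083, -0.389, 0.98] tw [0.0003, -0.0, 0.0001] rows>= 2
dp [0.083, -0.388, 0.98] tw [0.0003, -0.0, 0.0001] rows>= 2
dp [0.057, -0.268, 0.679] tw [0.0002, -0.0, 0.0001] rows>= 2
```

>>> carry_out --dp '[[0.04,-0.2,0.49],[0.083,-0.39,0.98],[0.083,-0.39,0.98]]' --twist '[[0,0,0],[0,0,0],[0,0,0]]' --fingers '[-1,-1,-1]'

```text
clock: 2.1
position: [0.5405, 0.2606, 0.4071]
eef_rot: [-60.0, 89.7, -153.9]
ft_force: [-0.1, -0.3, -0.2]
gripper_width: 0.0853
```

>>> carry_out --dp '[[0.04,-0.2,0.49],[0.083,-0.39,0.98],[0.083,-0.39,0.98]]' --twist '[[0,0,0],[0,0,0],[0,0,0]]' --fingers '[-1,-1,-1]'

```text
clock: 2.4
position: [0.5016, 0.1806, 0.4004]
eef_rot: [-60.1, 89.5, -154.2]
ft_force: [0.3, 0.1, 0.4]
gripper_width: 0.0848
```

>>> carry_out --dp '[[0.04,-0.2,0.49],[0.083,-0.39,0.98],[0.083,-0.39,0.98]]' --twist '[[0,0,0],[0,0,0],[0,0,0]]' --fingers '[-1,-1,-1]'

```text
clock: 2.7
position: [0.4625, 0.1012, 0.394]
eef_rot: [-63.5, 89.3, -157.7]
ft_force: [0.6, 1.2, -0.2]
gripper_width: 0.0855
```

>>> carry_out --dp '[[0.03,-0.15,0.4],[0.057,-0.27,0.74],[0.057,-0.27,0.74],[0.057,-0.27,0.74]]' --twist '[[0,0,0],[0,0,0],[0,0,0],[0,0,0]]' --fingers '[-1,-1,-1,-1]'

```text
clock: 3.1
position: [0.4367, 0.045, 0.3904]
eef_rot: [-66.9, 89.4, -161.0]
ft_force: [-0.1, -0.4, 0.9]
gripper_width: 0.0854
```

```bash
python3 - <<'E'
from h import *
st(); snap('wrist','w2')
im=cv2.imread('pics/w2.png'); cv2.imwrite('pics/w2z.png',cv2.resize(im,None,fx=1.55,fy=1.55,interpolation=cv2.INTER_CUBIC))
E
```

```text
t 3.1 tcp [0.4367 0.045  0.3904] grasp [0.4352 0.0444 0.2354] x [-0.01  -0.003 -1.   ] jawyaw -4.15 F [-0.1 -0.4  0.9] w 0.0854
```

View pics/w2z.png

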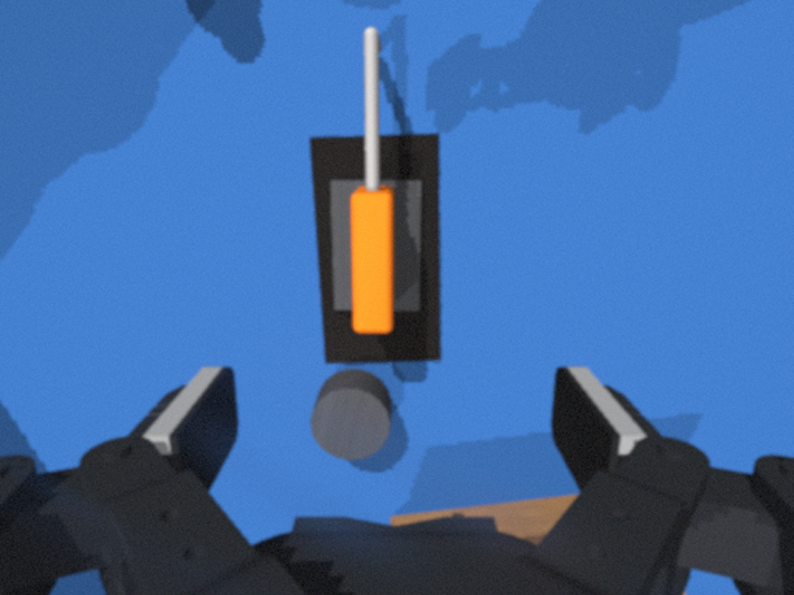

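```bash
python3 - <<'E'
from h import *
q=lambda u,v,z:px2w('w2',u/1.55,v/1.55,z)
h=[q(u,v,.064) for u,v in [(351,191),(391,190),(353,333),(394,332)]]
f=[q(u,v,.008) for u,v in [(331,180),(421,181),(334,311),(421,311)]]
m=[q(u,v,.002) for u,v in [(310,137),(438,134),(326,362),(441,360)]]
for n,x in [('handle',h),('foot',f),('mat',m)]:
    x=np.array(x); c=x.mean(0); d=x[0]+x[1]-x[2]-x[3]; e=x[1]+x[3]-x[0]-x[2]
    print(n,c.round(4),'L',(np.linalg.norm(d)/2).round(4),'W',(np.linalg.norm(e)/2).round(4),'hdg',np.degrees(np.arctan2(d[1],d[0])).round(2))
print('rod tip top',q(371,30,.052),'rod base',q(372,187,.052))
an=q(350,412,.034);print('anvil',an)
E
```

```text
handle [0.4206 0.0445 0.064 ] L 0.0841 W 0.0235 hdg 86.25
foot [0.4208 0.043  0.008 ] L 0.0903 W 0.0603 hdg 86.04
mat [0.4216 0.0369 0.002 ] L 0.1596 W 0.0844 hdg 87.83
rod tip top [0.42974367 0.17026832 0.052     ] rod base [0.42340756 0.08740151 0.052     ]
anvil [ 0.39460505 -0.06537268  0.034     ]
```

```bash
python3 - <<'E'
from h import *
plan([.4217,.059,.12],Rdown(-3.8))
plan([.4217,.059,.036],Rdown(-3.8),p0=np.array([.4217,.059,.12+.155]),R0=Rdown(-3.8))
E
```

```text
dp [0.98, -0.129, -0.11] tw [-0.0011, 0.0009, 0.002] rows>= 2
dp [0.463, -0.064, -0.051] tw [-0.0005, 0.0004, 0.001] rows>= 1
dp [0.98, 0.0, 0.0] tw [0.0, 0.0, 0.0] rows>= 2
dp [0.07, 0.0, -0.0] tw [-0.0, 0.0, 0.0] rows>= 1
```

>>> carry_out --dp '[[0.5,-0.1,-0.08],[0.98,-0.19,-0.16],[0.98,-0.19,-0.16],[0.98,-0.19,-0.16]]' --twist '[[-0.001,0.001,0.003],[-0.001,0.001,0.003],[-0.001,0.001,0.003],[-0.001,0.001,0.003]]' --fingers '[-1,-1,-1,-1]'

```text
clock: 3.55
position: [0.4227, 0.06, 0.3124]
eef_rot: [-19.5, 89.9, -113.3]
ft_force: [0.5, -0.6, 0.6]
gripper_width: 0.0851
```

```bash
python3 - <<'E'
from h import *
st(); plan([.4217,.059,.1],Rdown(-3.8))
print(bot.sense()['joint_positions'])
E
```

```text
t 3.55 tcp [0.4227 0.06   0.3124] grasp [0.4225 0.0597 0.1574] x [-0.001 -0.002 -1.   ] jawyaw -3.8 F [ 0.5 -0.6  0.6] w 0.0851
dp [0.718, -0.011, 0.011] tw [0.0, 0.0007, 0.0002] rows>= 2
[-40.23725186  11.92743694  26.92848289 128.15107677  -7.95956712
  41.53607004 -11.62603227]
```

>>> carry_out --dp '[[0.4,-0.01,0.01],[0.8,-0.01,0.01],[0.8,-0.01,0.01],[0.8,-0.01,0.01]]' --twist '[[0,0.001,0],[0,0.001,0],[0,0.001,0],[0,0.001,0]]' --fingers '[-1,-1,-0.5,-0.3]'

```text
clock: 3.95
position: [0.423, 0.0592, 0.2499]
eef_rot: [158.5, 89.9, 64.7]
ft_force: [0.6, -0.4, 1.2]
gripper_width: 0.0589
```

```bash
python3 - <<'E'
from h import *
st(); plan([.4217,.059,.036],Rdown(-3.8))
print(bot.sense()['joint_positions'])
snap('wrist','w3')
E
```

```text
t 3.95 tcp [0.423  0.0592 0.2499] grasp [0.4231 0.0594 0.0949] x [ 0.001  0.001 -1.   ] jawyaw -3.81 F [ 0.6 -0.4  1.2] w 0.0589
dp [0.736, -0.016, 0.005] tw [-0.0001, -0.0005, -0.0002] rows>= 2
[-36.53319063  19.33834304  23.81941019 130.634785   -14.60882638
  32.35223746  -5.32424324]
```

View pics/w3.png

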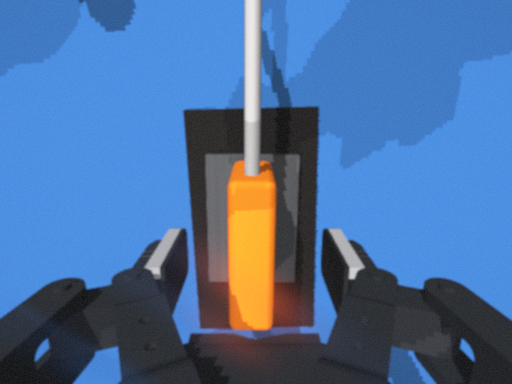

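>>> carry_out --dp '[[0.4,-0.01,0],[0.74,-0.015,0],[0.74,-0.015,0],[0.74,-0.015,0]]' --twist '[[0,0,0],[0,0,0],[0,0,0],[0,0,0]]' --fingers '[-0.3,-0.3,-0.3,-0.3]'

```text
clock: 4.4
position: [0.4228, 0.0595, 0.1926]
eef_rot: [133.0, 89.7, 39.1]
ft_force: [0.5, -0.7, 0.3]
gripper_width: 0.0557
```

```bash
python3 - <<'E'
from h import *
st(); plan([.4217,.059,.036],Rdown(-3.8))
E
```

```text
t 4.4 tcp [0.4228 0.0595 0.1926] grasp [0.4234 0.0599 0.0376] x [ 0.003  0.003 -1.   ] jawyaw -3.83 F [ 0.5 -0.7  0.3] w 0.0557
dp [0.019, -0.014, 0.007] tw [-0.0002, -0.001, -0.001] rows>= 1
```

>>> carry_out --dp '[[0.019,-0.014,0.007],[0.019,-0.014,0.007],[0.019,-0.014,0.007],[0.019,-0.014,0.007],[0.019,-0.014,0.007],[0.019,-0.014,0.007],[0.019,-0.014,0.007],[0.019,-0.014,0.007]]' --twist '[[0,-0.001,-0.001],[0,-0.001,-0.001],[0,-0.001,-0.001],[0,-0.001,-0.001],[0,-0.001,-0.001],[0,-0.001,-0.001],[0,-0.001,-0.001],[0,-0.001,-0.001]]' --fingers '[-0.3,1,1,1,1,1,1,1]' --grip_force 90

```text
clock: 5.2
position: [0.4221, 0.0591, 0.192]
eef_rot: [128.2, 89.9, 34.4]
ft_force: [-1.7, 0.3, 12.1]
gripper_width: 0.0229
```

```bash
python3 - <<'E'
from h import *
st(); snap('wrist','w4')
E
```

```text
t 5.2 tcp [0.4221 0.0591 0.192 ] grasp [0.4223 0.0592 0.037 ] x [ 0.001  0.001 -1.   ] jawyaw -3.85 F [-1.7  0.3 12.1] w 0.0229
```

View pics/w4.png

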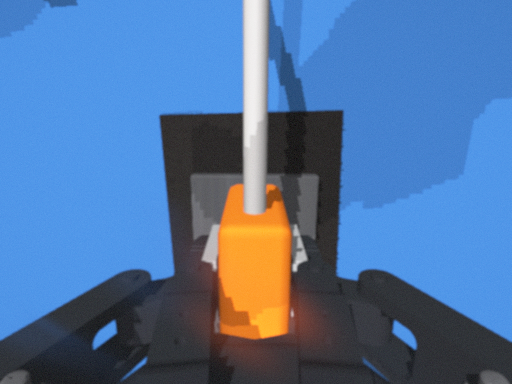

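```bash
cat >> h.py <<'E'
MC=np.array([.5968,.3213]); MY=-4.37
def m2w(l):
    a=np.radians(MY); return MC+np.array([[np.cos(a),-np.sin(a)],[np.sin(a),np.cos(a)]])@np.array(l)
def w2m(w):
    a=np.radians(MY); return np.array([[np.cos(a),np.sin(a)],[-np.sin(a),np.cos(a)]])@(np.array(w)-MC)
H=np.array([np.cos(np.radians(90+MY)),np.sin(np.radians(90+MY))])
def tipplan(l,tcpz):
    w=m2w(l)-.1105*H; plan([w[0],w[1],tcpz],Rdown(MY),grasp=False)
def tip():
    a,b,s=pose(); m=b.as_matrix(); g=a+m[:,0]*.155; hz=-m[:,2]; t=g+.1105*hz
    st(); print('tip local',w2m(t[:2]).round(4),'tipz',(t[2]-.037+.005).round(4))
E
python3 - <<'E'
from h import *
tip(); print('lift'); tipplan([-.0272,-.030],.262)
E
```

```text
t 5.25 tcp [0.4221 0.0591 0.192 ] grasp [0.4223 0.0593 0.037 ] x [ 0.001  0.001 -1.   ] jawyaw -3.85 F [-2.1  0.2 10.7] w 0.0231
tip local [-0.155  -0.1641] tipz 0.0052
lift
dp [-0.513, 0.944, -0.98] tw [0.0017, -0.0002, -0.0002] rows>= 3
dp [-0.359, 0.655, -0.687] tw [0.0012, -0.0001, -0.0002] rows>= 2
```

>>> carry_out --dp '[[-0.1,0,0],[-0.3,0,0],[-0.6,0,0],[-0.88,0,0],[-0.88,0,0],[-0.88,0,0]]' --twist '[[0,0,0],[0,0,0],[0,0,0],[0,0,0],[0,0,0],[0,0,0]]' --fingers '[1,1,1,1,1,1]'

```text
clock: 5.85
position: [0.4218, 0.0593, 0.2626]
eef_rot: [132.1, 89.9, 38.3]
ft_force: [-0.3, 0.6, -2.9]
gripper_width: 0.0229
```

```bash
python3 - <<'E'
from h import *
tip(); tipplan([-.0272,-.030],.262); snap('wrist','w5')
E
```

```text
t 5.85 tcp [0.4218 0.0593 0.2626] grasp [0.4221 0.0595 0.1076] x [ 0.002  0.002 -1.   ] jawyaw -3.82 F [-0.3  0.6 -2.9] w 0.0229
tip local [-0.1553 -0.1638] tipz 0.0758
dp [0.008, 0.948, -0.98] tw [0.0018, -0.0003, -0.0004] rows>= 3
dp [0.004, 0.655, -0.685] tw [0.0013, -0.0002, -0.0003] rows>= 2
```

View pics/w5.png

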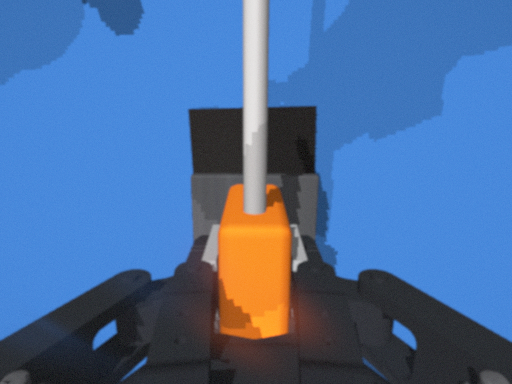

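>>> carry_out --dp '[[0,0.15,-0.15],[0,0.4,-0.42],[0,0.7,-0.7],[0.008,0.95,-0.98],[0.008,0.95,-0.98]]' --twist '[[0,0,0],[0.001,0,0],[0.002,0,0],[0.002,0,0],[0.002,0,0]]' --fingers '[1,1,1,1,1]'

```text
clock: 6.4
position: [0.5047, 0.1358, 0.2604]
eef_rot: [131.4, 89.8, 37.5]
ft_force: [-0.1, -0.0, -3.3]
gripper_width: 0.0231
```

>>> carry_out --dp '[[0,0.2,-0.2],[0,0.4,-0.42],[0,0.6,-0.62],[0.004,0.655,-0.685],[0.004,0.655,-0.685],[0.004,0.655,-0.685]]' --twist '[[0,0,0],[0.001,0,0],[0.001,0,0],[0.001,0,0],[0.001,0,0],[0.001,0,0]]' --fingers '[1,1,1,1,1,1]'

```text
clock: 7.0
position: [0.5598, 0.1856, 0.2593]
eef_rot: [-105.7, 90.0, 160.1]
ft_force: [0.3, 0.0, -4.1]
gripper_width: 0.0235
```

```bash
python3 - <<'E'
from h import *
tip(); tipplan([-.0272,-.030],.262);tipplan([-.0272,-.030],.194); snap('wrist','w6'); snap('scene','s6')
im=cv2.imread('pics/s6.png')
cv2.imwrite('pics/s6z.png',cv2.resize(im[80:210,230:400],None,fx=4.2,fy=4.2,interpolation=cv2.INTER_CUBIC))
E
```

```text
t 7.0 tcp [0.5598 0.1856 0.2593] grasp [0.5597 0.1857 0.1043] x [-0.  0. -1.] jawyaw -4.19 F [ 0.3  0.  -4.1] w 0.0235
tip local [-0.027  -0.0276] tipz 0.0723
dp [-0.034, -0.008, 0.03] tw [0.001, -0.0, 0.0001] rows>= 1
dp [0.816, -0.008, 0.03] tw [0.001, -0.0, 0.0001] rows>= 2
```

View pics/w6.png

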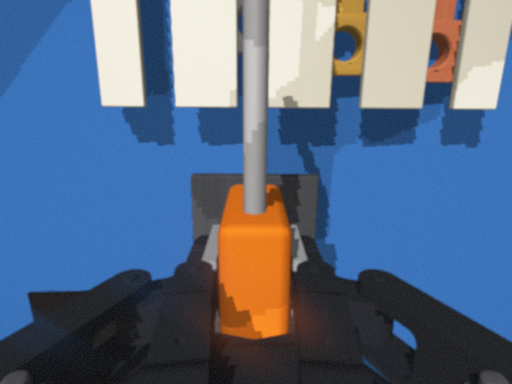

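View pics/s6z.png

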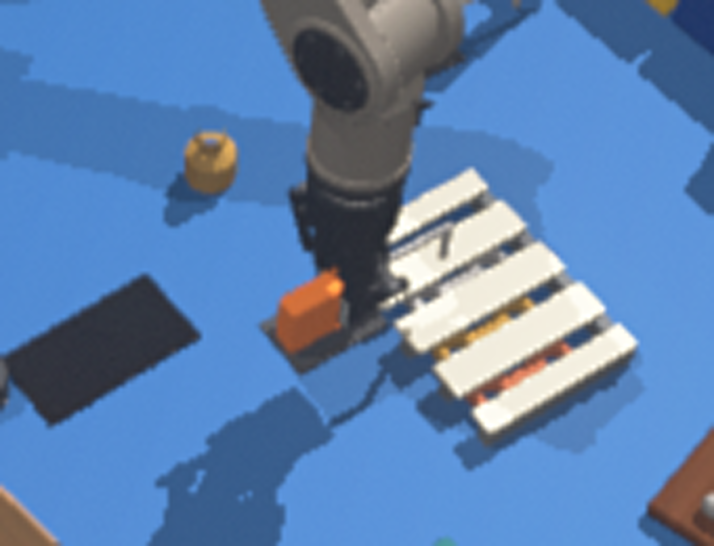

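>>> carry_out --dp '[[0.2,-0.008,0.03],[0.4,-0.008,0.03],[0.6,-0.008,0.03],[0.7,-0.008,0.03],[0.7,-0.008,0.03]]' --twist '[[0.001,0,0],[0.001,0,0],[0.001,0,0],[0.001,0,0],[0.001,0,0]]' --fingers '[1,1,1,1,1]'

```text
clock: 7.6
position: [0.5585, 0.1831, 0.2022]
eef_rot: [-73.9, 89.9, -168.3]
ft_force: [0.7, 0.3, -3.0]
gripper_width: 0.0229
```

```bash
python3 - <<'E'
from h import *
tip(); tipplan([-.0272,-.030],.194); tipplan([-.0272,-.177],.194)
E
```

```text
t 7.6 tcp [0.5585 0.1831 0.2022] grasp [0.5581 0.183  0.0472] x [-0.002 -0.    -1.   ] jawyaw -4.38 F [ 0.7  0.3 -3. ] w 0.0229
tip local [-0.028  -0.0303] tipz 0.0151
dp [0.102, 0.006, -0.003] tw [-0.0001, 0.0002, 0.0007] rows>= 1
dp [0.055, 0.004, 0.98] tw [-0.0, 0.0001, 0.0004] rows>= 2
dp [0.048, 0.003, 0.855] tw [-0.0, 0.0001, 0.0003] rows>= 2
```

>>> carry_out --dp '[[0.05,0.006,0],[0.1,0.006,0],[0.1,0.006,0],[0.1,0.006,0.15],[0.1,0.006,0.3],[0.1,0.006,0.45],[0.1,0.006,0.6],[0.1,0.006,0.75],[0.1,0.006,0.9],[0.1,0.006,0.98]]' --twist '[[0,0,0.001],[0,0,0.001],[0,0,0.001],[0,0,0.001],[0,0,0.001],[0,0,0.001],[0,0,0.001],[0,0,0.001],[0,0,0.001],[0,0,0.001]]' --fingers '[1,1,1,1,1,1,1,1,1,1]'

```text
clock: 8.6
position: [0.5528, 0.103, 0.1943]
eef_rot: [37.3, 89.9, -57.2]
ft_force: [-0.0, 1.8, 0.6]
gripper_width: 0.0229
```

```bash
python3 - <<'E'
from h import *
tip(); tipplan([-.0272,-.177],.194); snap('scene','s7')
im=cv2.imread('pics/s7.png')
cv2.imwrite('pics/s7z.png',cv2.resize(im[80:210,230:400],None,fx=4.2,fy=4.2,interpolation=cv2.INTER_CUBIC))
E
```

```text
t 8.6 tcp [0.5528 0.103  0.1943] grasp [0.553  0.1028 0.0393] x [ 0.001 -0.001 -1.   ] jawyaw -4.49 F [-0.   1.8  0.6] w 0.0229
tip local [-0.0268 -0.1107] tipz 0.0072
dp [0.005, 0.002, 0.831] tw [-0.0006, 0.0004, -0.0003] rows>= 2
```

View pics/s7z.png

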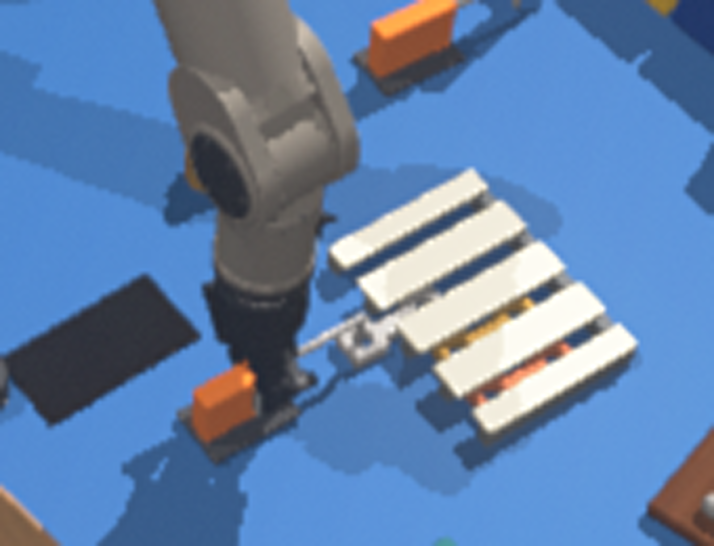

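>>> carry_out --dp '[[0.005,0,0.15],[0.005,0,0.3],[0.005,0,0.45],[0.005,0,0.6],[0.005,0,0.75],[0.005,0,0.9],[0.005,0,0.9],[0,0,0.87],[-0.2,0,0.86],[-0.5,0,0.86],[-0.85,0,0.86],[-0.85,0,0.86]]' --twist '[[0,0,0],[0,0,0],[0,0,0],[0,0,0],[0,0,0],[0,0,0],[0,0,0],[0,0,0],[0,0,0],[0,0,0],[0,0,0],[0,0,0]]' --fingers '[1,1,1,1,1,1,1,1,1,1,1,1]'

```text
clock: 9.85
position: [0.5489, 0.0348, 0.2656]
eef_rot: [93.4, 89.6, -1.0]
ft_force: [0.9, 0.2, -2.7]
gripper_width: 0.023
```

```bash
python3 - <<'E'
from h import *
tip(); tipplan([.0275,-.0427],.262); snap('scene','s8')
im=cv2.imread('pics/s8.png')
cv2.imwrite('pics/s8z.png',cv2.resize(im[80:210,230:400],None,fx=4.2,fy=4.2,interpolation=cv2.INTER_CUBIC))
E
```

```text
t 9.85 tcp [0.5489 0.0348 0.2656] grasp [0.55   0.0348 0.1106] x [ 0.007 -0.    -1.   ] jawyaw -4.46 F [ 0.9  0.2 -2.7] w 0.023
tip local [-0.0247 -0.1787] tipz 0.0786
dp [0.029, 0.383, -0.98] tw [-0.0003, -0.0001, -0.0013] rows>= 2
dp [0.02, 0.283, -0.722] tw [-0.0002, -0.0001, -0.0009] rows>= 2
```

View pics/s8z.png

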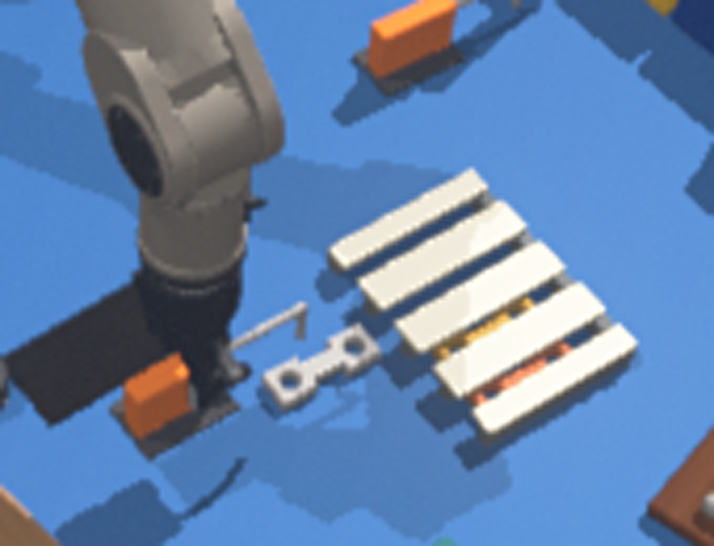

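>>> carry_out --dp '[[0.01,0.1,-0.2],[0.01,0.2,-0.5],[0.02,0.3,-0.8],[0.029,0.383,-0.98],[0.029,0.383,-0.98]]' --twist '[[0,0,-0.001],[0,0,-0.002],[0,0,-0.002],[0,0,-0.002],[0,0,-0.002]]' --fingers '[1,1,1,1,1]'

```text
clock: 10.4
position: [0.5853, 0.1143, 0.2603]
eef_rot: [-102.1, 89.8, 163.7]
ft_force: [-0.6, -0.9, -2.3]
gripper_width: 0.0231
```

>>> carry_out --dp '[[0.01,0.1,-0.25],[0.02,0.2,-0.5],[0.02,0.283,-0.7],[0.02,0.283,-0.722],[0.02,0.283,-0.722],[0.02,0.283,-0.722]]' --twist '[[0,0,0],[0,0,0],[0,0,0],[0,0,0],[0,0,0],[0,0,0]]' --fingers '[1,1,1,1,1,1]'

```text
clock: 11.0
position: [0.6117, 0.1686, 0.2585]
eef_rot: [-78.7, 89.8, -172.9]
ft_force: [-0.7, -0.4, -2.7]
gripper_width: 0.023
```

```bash
python3 - <<'E'
from h import *
tip(); tipplan([.0275,-.0427],.202)
E
```

```text
t 11.0 tcp [0.6117 0.1686 0.2585] grasp [0.6111 0.1685 0.1035] x [-0.004 -0.    -1.   ] jawyaw -4.27 F [-0.7 -0.4 -2.7] w 0.023
tip local [ 0.0257 -0.0407] tipz 0.0714
dp [0.706, 0.015, 0.026] tw [0.0006, 0.0002, 0.0011] rows>= 2
```

>>> carry_out --dp '[[0.2,0.015,0.026],[0.4,0.015,0.026],[0.6,0.015,0.026],[0.706,0.015,0.026],[0.706,0.015,0.026]]' --twist '[[0.001,0,0.001],[0.001,0,0.001],[0.001,0,0.001],[0.001,0,0.001],[0.001,0,0.001]]' --fingers '[1,1,1,1,1]'

```text
clock: 11.5
position: [0.6117, 0.1663, 0.2001]
eef_rot: [-59.4, 89.8, -153.8]
ft_force: [0.6, 0.9, -1.5]
gripper_width: 0.0231
```

```bash
python3 - <<'E'
from h import *
tip(); tipplan([.0275,-.0427],.194); tipplan([.0275,-.180],.194);snap('wrist','w9')
E
```

```text
t 11.5 tcp [0.6117 0.1663 0.2001] grasp [0.6111 0.166  0.0451] x [-0.004 -0.002 -1.   ] jawyaw -4.44 F [ 0.6  0.9 -1.5] w 0.0231
tip local [ 0.0263 -0.0433] tipz 0.0129
dp [0.076, 0.011, -0.003] tw [-0.0004, 0.0007, 0.0011] rows>= 1
dp [0.046, 0.007, 0.98] tw [-0.0002, 0.0004, 0.0006] rows>= 2
dp [0.033, 0.005, 0.733] tw [-0.0002, 0.0003, 0.0005] rows>= 2
```

View pics/w9.png

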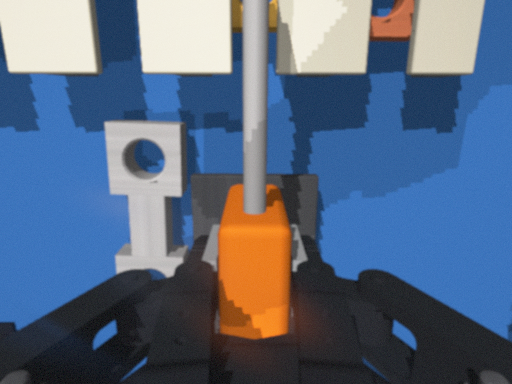

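>>> carry_out --dp '[[0.01,0.03,0],[0.05,0.03,0],[0.08,0.03,0],[0.08,0.03,0],[0.08,0.03,0.15],[0.08,0.03,0.3],[0.08,0.03,0.45],[0.08,0.03,0.6],[0.08,0.04,0.75],[0.08,0.045,0.9],[0.08,0.05,0.98]]' --twist '[[0,0.001,0.001],[0,0.001,0.001],[0,0.001,0.001],[0,0.001,0.001],[0,0.001,0.001],[0,0.001,0.001],[0,0.001,0.001],[0,0.001,0.001],[0,0.001,0.001],[0,0.001,0.001],[0,0.001,0.001]]' --fingers '[1,1,1,1,1,1,1,1,1,1,1]'

```text
clock: 12.65
position: [0.6101, 0.0858, 0.195]
eef_rot: [128.2, 89.9, 33.6]
ft_force: [-0.8, 1.5, 0.8]
gripper_width: 0.023
```

```bash
python3 - <<'E'
from h import *
tip(); tipplan([.0315,-.182],.194);snap('wrist','w10')
E
```

```text
t 12.65 tcp [0.6101 0.0858 0.195 ] grasp [0.6103 0.0859 0.04  ] x [ 0.001  0.001 -1.   ] jawyaw -4.55 F [-0.8  1.5  0.8] w 0.023
tip local [ 0.0318 -0.1232] tipz 0.0081
dp [0.011, 0.006, 0.733] tw [-0.001, -0.0003, -0.0004] rows>= 2
```

View pics/w10.png

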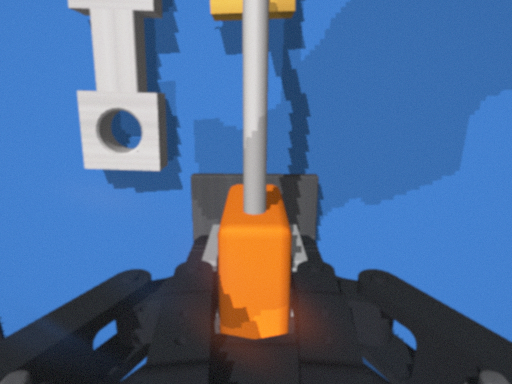

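>>> carry_out --dp '[[0.01,0,0.15],[0.01,0,0.3],[0.01,0,0.45],[0.01,0,0.6],[0.01,0,0.75],[0.01,0,0.77],[0,0,0.76],[0,0,0.74],[-0.2,0,0.73],[-0.5,0,0.73],[-0.85,0,0.73],[-0.85,0,0.73]]' --twist '[[0,0,0],[0,0,0],[0,0,0],[0,0,0],[0,0,0],[0,0,0],[0,0,0],[0,0,0],[0,0,0],[0,0,0],[0,0,0],[0,0,0]]' --fingers '[1,1,1,1,1,1,1,1,1,1,1,1]'

```text
clock: 13.9
position: [0.6072, 0.0272, 0.2677]
eef_rot: [104.2, 89.5, 9.6]
ft_force: [0.9, 0.7, -1.8]
gripper_width: 0.0229
```

```bash
python3 - <<'E'
from h import *
tip(); tipplan([.081,-.0464],.262); snap('scene','s11')
im=cv2.imread('pics/s11.png')
cv2.imwrite('pics/s11z.png',cv2.resize(im[80:210,230:400],None,fx=4.2,fy=4.2,interpolation=cv2.INTER_CUBIC))
E
```

```text
t 13.9 tcp [0.6072 0.0272 0.2677] grasp [0.6086 0.0275 0.1127] x [ 0.009  0.002 -1.   ] jawyaw -4.56 F [ 0.9  0.7 -1.8] w 0.0229
tip local [ 0.0345 -0.1816] tipz 0.081
dp [0.047, 0.345, -0.98] tw [-0.0006, -0.0004, -0.0017] rows>= 2
dp [0.032, 0.253, -0.716] tw [-0.0004, -0.0003, -0.0012] rows>= 2
```

View pics/s11z.png

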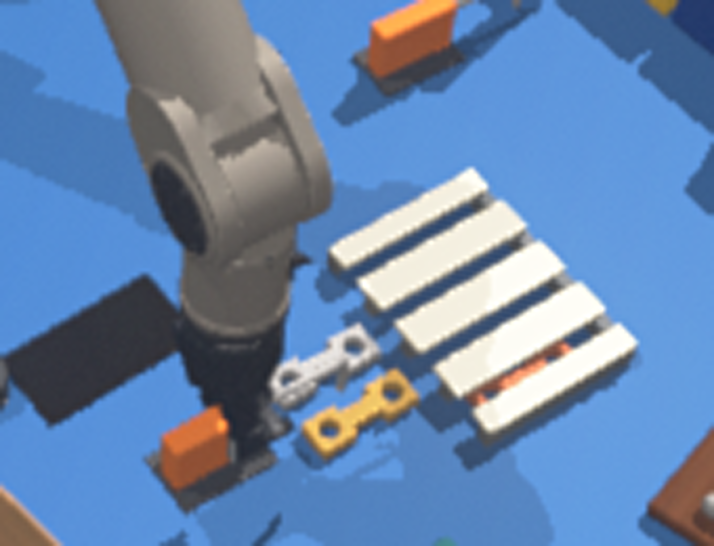

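```bash
cat >> h.py <<'E'
def tipplan(l,tcpz,yaw=MY):
    a=np.radians(90+yaw); w=m2w(l)-.1105*np.array([np.cos(a),np.sin(a)]); plan([w[0],w[1],tcpz],Rdown(yaw),grasp=False)
E
python3 - <<'E'
from h import *
tipplan([.081,-.0464],.262,1.6)
E
```

```text
dp [0.032, 0.432, -0.98] tw [-0.0196, -0.0003, -0.0012] rows>= 2
dp [0.021, 0.363, -0.702] tw [-0.0145, -0.0002, -0.0009] rows>= 2
```

>>> carry_out --dp '[[0,0.1,-0.2],[0.01,0.22,-0.5],[0.02,0.35,-0.8],[0.032,0.432,-0.98],[0.032,0.432,-0.98]]' --twist '[[-0.005,0,-0.001],[-0.01,0,-0.001],[-0.015,0,-0.001],[-0.02,0,-0.001],[-0.02,0,-0.001]]' --fingers '[1,1,1,1,1]'

```text
clock: 14.45
position: [0.6475, 0.1067, 0.2624]
eef_rot: [139.9, 89.8, 49.3]
ft_force: [-0.7, 1.1, -3.2]
gripper_width: 0.023
```

```bash
python3 - <<'E'
from h import *
tip();tipplan([.081,-.0464],.262,1.6)
E
```

```text
t 14.45 tcp [0.6475 0.1067 0.2624] grasp [0.6479 0.1071 0.1074] x [ 0.002  0.003 -1.   ] jawyaw -0.63 F [-0.7  1.1 -3.2] w 0.023
tip local [ 0.06   -0.0994] tipz 0.0758
dp [0.008, 0.363, -0.651] tw [-0.0124, -0.0009, -0.0008] rows>= 2
```

>>> carry_out --dp '[[0,0.12,-0.22],[0,0.24,-0.44],[0.008,0.363,-0.651],[0.008,0.363,-0.651],[0.008,0.363,-0.651],[0.008,0.363,-0.651]]' --twist '[[-0.004,0,0],[-0.008,0,0],[-0.012,-0.001,-0.001],[-0.012,-0.001,-0.001],[-0.012,-0.001,-0.001],[-0.012,-0.001,-0.001]]' --fingers '[1,1,1,1,1,1]'

```text
clock: 15.05
position: [0.6767, 0.1566, 0.2617]
eef_rot: [-46.2, 89.9, -134.8]
ft_force: [-0.1, -1.5, -2.5]
gripper_width: 0.0226
```

```bash
python3 - <<'E'
from h import *
tip();tipplan([.081,-.0464],.202,1.6);snap('wrist','w12')
E
```

```text
t 15.05 tcp [0.6767 0.1566 0.2617] grasp [0.6764 0.1563 0.1067] x [-0.002 -0.002 -1.   ] jawyaw 1.42 F [-0.1 -1.5 -2.5] w 0.0226
tip local [ 0.0808 -0.0485] tipz 0.0745
dp [0.746, 0.008, -0.024] tw [-0.001, 0.0006, 0.0006] rows>= 2
```

View pics/w12.png

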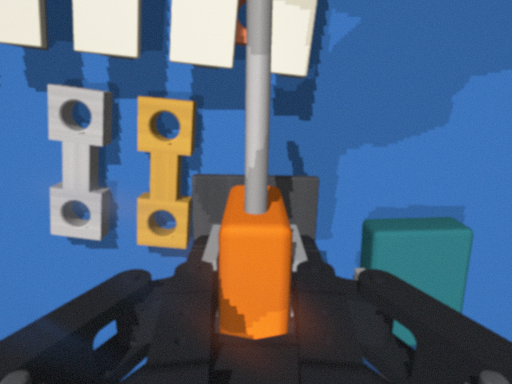

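```bash
python3 - <<'E'
from h import *
print('case',[px2w('w12',u,v,.028).round(3) for u,v in [(364,222),(468,222)]])
print('b far head R edge',px2w('w12',193,100,.014).round(4),px2w('w12',187,247,.014).round(4))
E
```

```text
case [array([0.747, 0.144, 0.028]), array([0.814, 0.146, 0.028])]
b far head R edge [0.636  0.2175 0.014 ] [0.6296 0.1172 0.014 ]
```

>>> carry_out --dp '[[0.2,0.008,-0.024],[0.4,0.008,-0.024],[0.6,0.008,-0.024],[0.746,0.008,-0.024],[0.746,0.008,-0.024]]' --twist '[[-0.001,0.001,0.001],[-0.001,0.001,0.001],[-0.001,0.001,0.001],[-0.001,0.001,0.001],[-0.001,0.001,0.001]]' --fingers '[1,1,1,1,1]'

```text
clock: 15.6
position: [0.676, 0.1583, 0.199]
eef_rot: [-97.5, 89.8, 174.1]
ft_force: [-1.3, -0.7, -2.4]
gripper_width: 0.0231
```

```bash
python3 - <<'E'
from h import *
tip(); tipplan([.081,-.0464],.194,1.6); tipplan([.083,-.182],.194,1.6);snap('wrist','w13')
E
```

```text
t 15.6 tcp [0.676  0.1583 0.199 ] grasp [0.6755 0.1584 0.044 ] x [-0.003  0.    -1.   ] jawyaw 1.6 F [-1.3 -0.7 -2.4] w 0.0231
tip local [ 0.0794 -0.0466] tipz 0.012
dp [0.062, 0.014, -0.001] tw [-0.0, -0.0001, 0.001] rows>= 1
dp [0.036, -0.08, 0.98] tw [-0.0, -0.0001, 0.0006] rows>= 2
dp [0.026, -0.058, 0.708] tw [-0.0, -0.0001, 0.0004] rows>= 2
```

View pics/w13.png

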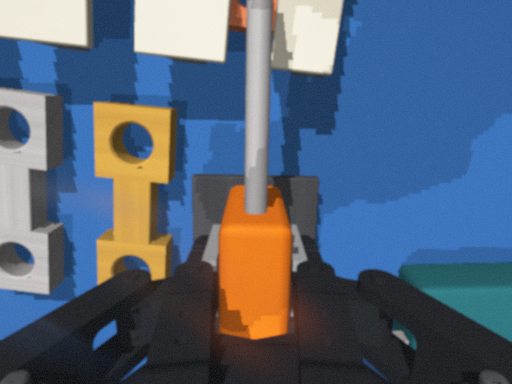

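>>> carry_out --dp '[[0.03,0.014,0],[0.062,0.014,0],[0.062,0.014,0],[0.062,0,0.15],[0.062,-0.013,0.3],[0.062,-0.025,0.45],[0.062,-0.04,0.6],[0.062,-0.05,0.75],[0.062,-0.065,0.9],[0.062,-0.075,0.98]]' --twist '[[0,0,0.001],[0,0,0.001],[0,0,0.001],[0,0,0.001],[0,0,0.001],[0,0,0.001],[0,0,0.001],[0,0,0.001],[0,0,0.001],[0,0,0.001]]' --fingers '[1,1,1,1,1,1,1,1,1,1]'

```text
clock: 16.65
position: [0.6728, 0.0775, 0.1956]
eef_rot: [88.5, 89.9, -0.0]
ft_force: [1.0, 1.2, -2.9]
gripper_width: 0.0231
```

```bash
python3 - <<'E'
from h import *
tip(); tipplan([.084,-.184],.194,1.6);snap('wrist','w14')
E
```

```text
t 16.65 tcp [0.6728 0.0775 0.1956] grasp [0.6732 0.0775 0.0406] x [ 0.002 -0.    -1.   ] jawyaw 1.48 F [ 1.   1.2 -2.9] w 0.0231
tip local [ 0.0835 -0.1273] tipz 0.0086
dp [0.02, -0.059, 0.706] tw [-0.0007, 0.0, -0.0007] rows>= 2
```

View pics/w14.png

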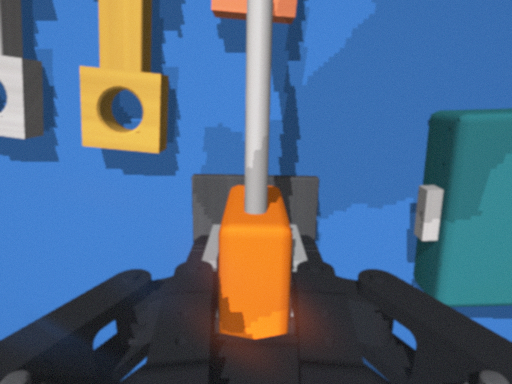

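>>> carry_out --dp '[[0.01,-0.012,0.15],[0.02,-0.025,0.3],[0.02,-0.04,0.45],[0.02,-0.05,0.6],[0.02,-0.059,0.71],[0.02,-0.059,0.73],[0,-0.059,0.72],[0,-0.059,0.7],[-0.2,-0.059,0.7],[-0.5,-0.059,0.7],[-0.85,-0.059,0.7],[-0.85,-0.059,0.7]]' --twist '[[-0.001,0,-0.001],[-0.001,0,-0.001],[-0.001,0,-0.001],[-0.001,0,-0.001],[-0.001,0,-0.001],[-0.001,0,-0.001],[-0.001,0,-0.001],[-0.001,0,-0.001],[-0.001,0,-0.001],[-0.001,0,-0.001],[-0.001,0,-0.001],[-0.001,0,-0.001]]' --fingers '[1,1,1,1,1,1,1,1,1,1,1,1]'

```text
clock: 17.9
position: [0.6712, 0.0209, 0.2689]
eef_rot: [89.7, 89.6, 1.4]
ft_force: [0.3, 0.7, -2.0]
gripper_width: 0.0232
```

```bash
python3 - <<'E'
from h import *
tip(); snap('scene','s15')
im=cv2.imread('pics/s15.png')
cv2.imwrite('pics/s15z.png',cv2.resize(im[80:240,210:400],None,fx=4,fy=3.75,interpolation=cv2.INTER_CUBIC))
print('back to mat, +3mm above'); plan([.4223,.0592,.107],Rdown(-3.85))
E
```

```text
t 17.9 tcp [0.6712 0.0209 0.2689] grasp [0.6724 0.021  0.1139] x [ 0.007  0.    -1.   ] jawyaw 1.64 F [ 0.3  0.7 -2. ] w 0.0232
tip local [ 0.0867 -0.1838] tipz 0.0819
back to mat, +3mm above
dp [0.014, -0.98, -0.18] tw [0.0097, -0.0, -0.0004] rows>= 2
dp [0.016, -0.98, -0.149] tw [0.0097, -0.0, -0.0004] rows>= 2
dp [0.017, -0.98, -0.119] tw [0.0096, -0.0, -0.0004] rows>= 2
dp [0.003, -0.162, -0.015] tw [0.0016, -0.0, -0.0001] rows>= 1
```

View pics/s15z.png

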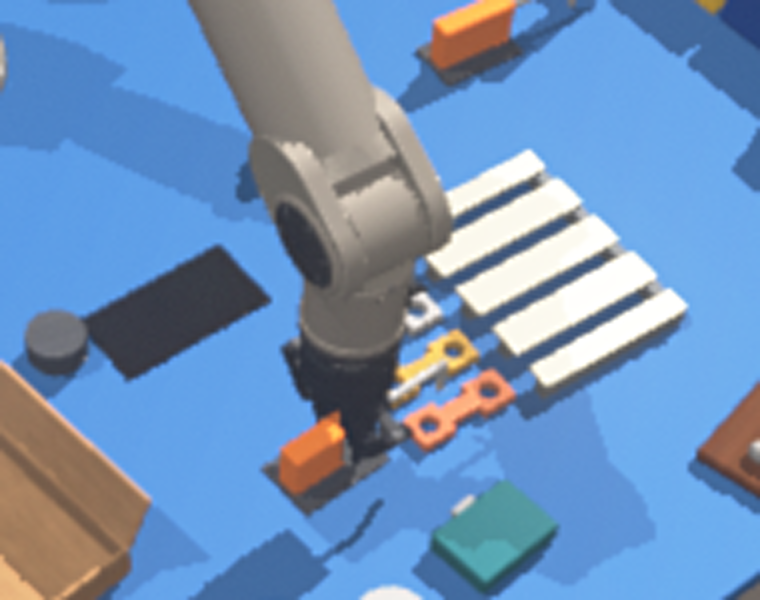

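>>> carry_out --dp '[[0,-0.25,-0.05],[0.01,-0.6,-0.1],[0.014,-0.98,-0.18],[0.014,-0.98,-0.18]]' --twist '[[0.003,0,0],[0.006,0,0],[0.01,0,0],[0.01,0,0]]' --fingers '[1,1,1,1]'

```text
clock: 18.35
position: [0.5872, 0.0342, 0.2635]
eef_rot: [-99.7, 89.8, 170.2]
ft_force: [0.9, 0.9, -3.0]
gripper_width: 0.0232
```

>>> carry_out --dp '[[0,-0.4,-0.05],[0.01,-0.8,-0.12],[0.016,-0.98,-0.15],[0.016,-0.98,-0.15]]' --twist '[[0.003,0,0],[0.006,0,0],[0.01,0,0],[0.01,0,0]]' --fingers '[1,1,1,1]'

```text
clock: 18.75
position: [0.5067, 0.0469, 0.2617]
eef_rot: [-93.6, 89.6, 174.6]
ft_force: [1.0, 0.1, -3.2]
gripper_width: 0.0231
```

```bash
python3 - <<'E'
from h import *
st(); plan([.424,.056,.107],Rdown(-3.5))
E
```

```text
t 18.75 tcp [0.5067 0.0469 0.2617] grasp [0.5056 0.047  0.1067] x [-0.007  0.001 -1.   ] jawyaw -1.81 F [ 1.   0.1 -3.2] w 0.0231
dp [0.003, -0.98, -0.077] tw [0.0089, -0.0001, 0.002] rows>= 2
dp [-0.0, -0.056, -0.003] tw [0.0005, -0.0, 0.0001] rows>= 1
```

>>> carry_out --dp '[[0,-0.3,-0.03],[0,-0.6,-0.05],[0,-0.9,-0.08],[0,-1,-0.08],[0,-1,-0.08],[0,-1,-0.08]]' --twist '[[0.003,0,0.001],[0.006,0,0.002],[0.009,0,0.002],[0.009,0,0.002],[0.009,0,0.002],[0.009,0,0.002]]' --fingers '[1,1,1,1,1,1]'

```text
clock: 19.35
position: [0.4285, 0.0559, 0.2627]
eef_rot: [108.6, 89.9, 15.1]
ft_force: [0.8, 0.6, -3.1]
gripper_width: 0.0231
```

```bash
python3 - <<'E'
from h import *
st(); plan([.424,.056,.0375],Rdown(-3.5)); snap('wrist','w16')
E
```

```text
t 19.35 tcp [0.4285 0.0559 0.2627] grasp [0.4288 0.056  0.1077] x [ 0.002  0.001 -1.   ] jawyaw -3.42 F [ 0.8  0.6 -3.1] w 0.0231
dp [0.877, -0.058, 0.003] tw [0.0004, -0.0002, -0.0006] rows>= 2
```

View pics/w16.png

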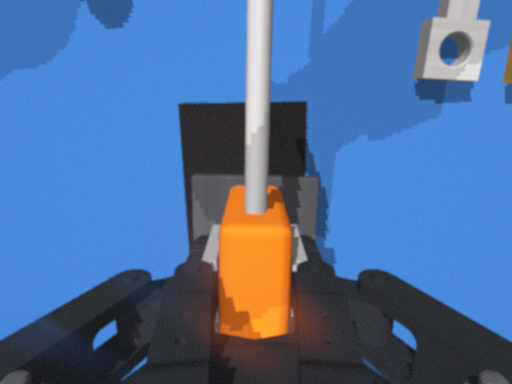

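>>> carry_out --dp '[[0.3,-0.03,0],[0.6,-0.058,0],[0.75,-0.058,0],[0.82,-0.058,0],[0.86,-0.058,0],[0.875,-0.058,0],[0.875,-0.058,0]]' --twist '[[0,0,-0.001],[0,0,-0.001],[0,0,-0.001],[0,0,-0.001],[0,0,-0.001],[0,0,-0.001],[0,0,-0.001]]' --fingers '[1,1,1,1,1,1,1]'

```text
clock: 20.1
position: [0.4245, 0.0562, 0.193]
eef_rot: [-158.0, 89.9, 108.5]
ft_force: [-0.1, -0.1, -2.9]
gripper_width: 0.0229
```

```bash
python3 - <<'E'
from h import *
st()
E
```

```text
t 20.1 tcp [0.4245 0.0562 0.193 ] grasp [0.4244 0.0563 0.038 ] x [-0.     0.001 -1.   ] jawyaw -3.44 F [-0.1 -0.1 -2.9] w 0.0229
```

>>> carry_out --dp '[[0.01,0,0],[0.02,0,0],[0.02,0,0]]' --twist '[[0,0,0],[0,0,0],[0,0,0]]' --fingers '[1,1,1]'

```text
clock: 20.4
position: [0.4249, 0.0562, 0.1922]
eef_rot: [151.4, 89.9, 57.9]
ft_force: [-1.7, -1.5, 5.4]
gripper_width: 0.0231
```

>>> carry_out --dp '[[0,0,0],[0,0,0],[0,0,0],[0,0,0],[0,0,0]]' --twist '[[0,0,0],[0,0,0],[0,0,0],[0,0,0],[0,0,0]]' --fingers '[0,-0.3,-0.3,-0.3,-0.3]'

```text
clock: 20.9
position: [0.4249, 0.0562, 0.1922]
eef_rot: [152.2, 89.9, 58.8]
ft_force: [-0.3, 0.2, -0.6]
gripper_width: 0.0554
```

>>> carry_out --dp '[[-0.3,0,0],[-0.7,0,0],[-1,0,0],[-1,0,0],[-1,0,0]]' --twist '[[0,0,0],[0,0,0],[0,0,0],[0,0,0],[0,0,0]]' --fingers '[-0.3,-0.3,-0.3,-0.3,-0.3]'

```text
clock: 21.4
position: [0.4248, 0.0563, 0.2723]
eef_rot: [143.9, 89.8, 50.5]
ft_force: [0.0, -0.4, -0.4]
gripper_width: 0.0555
```

```bash
python3 - <<'E'
from h import *
st(); plan([.585,.17,.235],Rdown(MY)); snap('wrist','w17')
E
```

```text
t 21.4 tcp [0.4248 0.0563 0.2723] grasp [0.4251 0.0566 0.1173] x [ 0.002  0.002 -1.   ] jawyaw -3.42 F [ 0.  -0.4 -0.4] w 0.0555
dp [-0.749, 0.98, -0.788] tw [0.0027, -0.0004, -0.0003] rows>= 3
dp [-0.718, 0.93, -0.761] tw [0.0026, -0.0004, -0.0003] rows>= 3
```

View pics/w17.png

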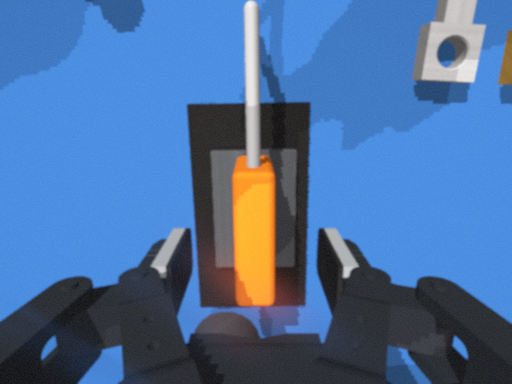

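>>> carry_out --dp '[[-0.4,0.3,-0.3],[-0.75,0.98,-0.79],[-0.75,0.98,-0.79],[-0.75,0.98,-0.79]]' --twist '[[0,0,0],[0.003,0,0],[0.003,0,0],[0.003,0,0]]' --fingers '[-0.3,-0.3,-0.3,-0.3]'

```text
clock: 21.85
position: [0.5088, 0.1168, 0.3319]
eef_rot: [129.8, 89.8, 36.0]
ft_force: [0.3, -1.2, 0.3]
gripper_width: 0.0555
```

>>> carry_out --dp '[[-0.4,0.5,-0.4],[-0.72,0.93,-0.76],[-0.72,0.93,-0.76],[-0.72,0.93,-0.76],[-0.72,0.93,-0.76]]' --twist '[[0,0,0],[0.003,0,0],[0.003,0,0],[0.003,0,0],[0.003,0,0]]' --fingers '[-0.3,-0.3,-0.3,-0.3,-0.3]'

```text
clock: 22.35
position: [0.5859, 0.1713, 0.3876]
eef_rot: [-92.5, 89.9, 173.1]
ft_force: [-0.6, -0.2, -0.2]
gripper_width: 0.0554
```

```bash
python3 - <<'E'
from h import *
st(); snap('wrist','w18')
im=cv2.imread('pics/w18.png'); cv2.imwrite('pics/w18z.png',cv2.resize(im,None,fx=1.55,fy=1.55,interpolation=cv2.INTER_CUBIC))
E
```

```text
t 22.35 tcp [0.5859 0.1713 0.3876] grasp [0.5858 0.1713 0.2326] x [-0.001  0.    -1.   ] jawyaw -4.41 F [-0.6 -0.2 -0.2] w 0.0554
```

View pics/w18z.png

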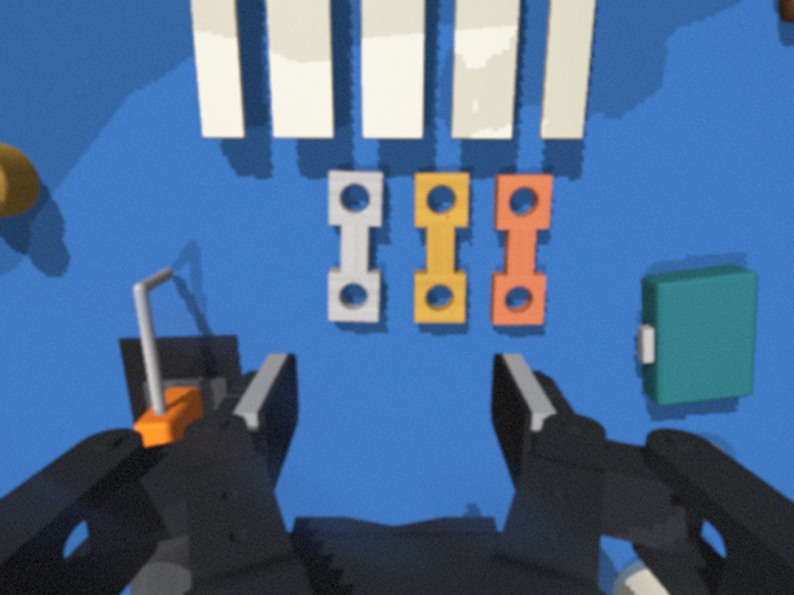

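```bash
python3 - <<'E'
from h import *
q=lambda u,v,z=.014:px2w('w18',u/1.55,v/1.55,z)
for n,a,b in [('a',(355,198),(354,295)),('b',(441,200),(440,295)),('c',(523,202),(518,296))]:
    A,B=q(*a),q(*b); d=A-B; print(n,((A+B)/2).round(4),np.linalg.norm(d).round(4),np.degrees(np.arctan2(d[1],d[0])).round(2),'jaw',np.degrees(np.arctan2(d[1],d[0])).round(2)-90)
plan([.66,.18,.235],Rdown(-7))
E
```

```text
a [0.5591 0.1737 0.014 ] 0.0655 83.93 jaw -6.069999999999993
b [0.616  0.1687 0.014 ] 0.0641 86.36 jaw -3.6400000000000006
c [0.669  0.1637 0.014 ] 0.0636 86.23 jaw -3.769999999999996
dp [-0.03, 0.918, -0.185] tw [0.0142, -0.0, 0.0004] rows>= 2
```

```bash
python3 - <<'E'
from h import *
plan([.669,.1637,.1],Rdown(-4.2))
E
```

```text
dp [0.98, 0.619, 0.006] tw [-0.0008, -0.0, 0.0002] rows>= 2
dp [0.678, 0.428, 0.005] tw [-0.0005, -0.0, 0.0001] rows>= 2
```

>>> carry_out --dp '[[0.4,0.4,0],[0.7,0.8,0.005],[0.98,1,0.011],[0.98,1,0.011]]' --twist '[[0,0,0],[-0.001,0,0],[-0.001,0,0],[-0.001,0,0]]' --fingers '[-0.3,-0.1,0.15,0.15]'

```text
clock: 22.8
position: [0.6643, 0.1617, 0.3043]
eef_rot: [-63.0, 89.5, -157.4]
ft_force: [-1.1, 0.0, -1.2]
gripper_width: 0.0363
```

```bash
python3 - <<'E'
from h import *
st(); plan([.669,.1637,.08],Rdown(-4.2))
E
```

```text
t 22.8 tcp [0.6643 0.1617 0.3043] grasp [0.6631 0.1612 0.1493] x [-0.008 -0.003 -1.   ] jawyaw -4.41 F [-1.1  0.  -1.2] w 0.0363
dp [0.866, 0.063, -0.033] tw [-0.0012, 0.0013, 0.0025] rows>= 2
```

>>> carry_out --dp '[[0.4,0.06,-0.03],[0.8,0.063,-0.033],[0.866,0.063,-0.033],[0.866,0.063,-0.033]]' --twist '[[-0.001,0.001,0.002],[-0.001,0.001,0.003],[-0.001,0.001,0.003],[-0.001,0.001,0.003]]' --fingers '[0.15,0.15,0.15,0.15]'

```text
clock: 23.2
position: [0.6679, 0.1633, 0.2348]
eef_rot: [-28.2, 89.9, -122.4]
ft_force: [0.1, 0.9, 0.5]
gripper_width: 0.0361
```

```bash
python3 - <<'E'
from h import *
st(); plan([.669,.1637,.0225],Rdown(-4.2)); snap('wrist','w19')
E
```

```text
t 23.2 tcp [0.6679 0.1633 0.2348] grasp [0.6677 0.1631 0.0798] x [-0.001 -0.002 -1.   ] jawyaw -4.25 F [0.1 0.9 0.5] w 0.0361
dp [0.717, 0.014, -0.007] tw [-0.0003, 0.0005, 0.0003] rows>= 2
```

View pics/w19.png

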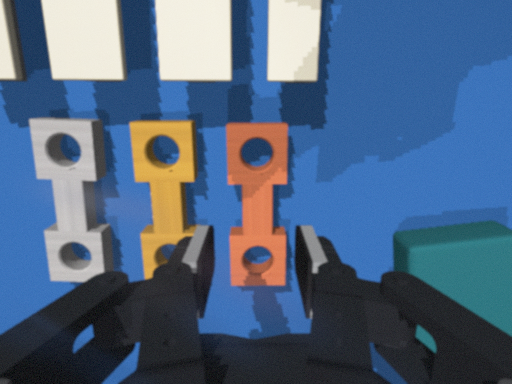

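>>> carry_out --dp '[[0.35,0.014,-0.007],[0.6,0.014,-0.007],[0.7,0.014,-0.007],[0.717,0.014,-0.007],[0.717,0.014,-0.007],[0.717,0.014,-0.007],[0.717,0.014,-0.007],[0.717,0.014,-0.007],[0.717,0.014,-0.007],[0.717,0.014,-0.007]]' --twist '[[0,0,0],[0,0,0],[0,0,0],[0,0,0],[0,0,0],[0,0,0],[0,0,0],[0,0,0],[0,0,0],[0,0,0]]' --fingers '[0.15,0.15,0.15,0.15,0.15,1,1,1,1,1]'

```text
clock: 24.25
position: [0.6707, 0.1639, 0.1808]
eef_rot: [93.8, 89.8, -0.4]
ft_force: [-1.7, -0.6, 6.2]
gripper_width: 0.015
```

```bash
python3 - <<'E'
from h import *
st(); snap('wrist','w20')
E
```

```text
t 24.25 tcp [0.6707 0.1639 0.1808] grasp [0.6713 0.1639 0.0258] x [ 0.004 -0.    -1.   ] jawyaw -4.25 F [-1.7 -0.6  6.2] w 0.015
```

View pics/w20.png

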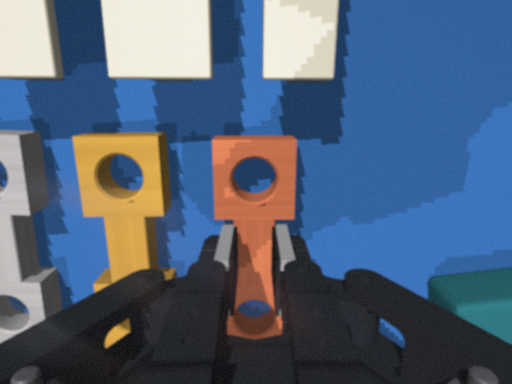

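>>> carry_out --dp '[[-0.1,0,0],[-0.3,0,0],[-0.6,0,0],[-0.98,0,0],[-0.98,0,0]]' --twist '[[0,0,0],[0,0,0],[0,0,0],[0,0,0],[0,0,0]]' --fingers '[1,1,1,1,1]'

```text
clock: 24.8
position: [0.6724, 0.1639, 0.2652]
eef_rot: [105.2, 89.3, 10.9]
ft_force: [-0.6, -0.3, -1.7]
gripper_width: 0.0146
```

```bash
python3 - <<'E'
from h import *
st(); snap('wrist','w21'); plan([.54,-.1,.24],Rdown(0))
E
```

```text
t 24.8 tcp [0.6724 0.1639 0.2652] grasp [0.6743 0.1642 0.1102] x [ 0.012  0.002 -1.   ] jawyaw -4.28 F [-0.6 -0.3 -1.7] w 0.0146
dp [-0.481, -0.396, 0.98] tw [-0.0068, -0.0002, -0.0009] rows>= 2
dp [-0.483, -0.422, 0.98] tw [-0.0069, -0.0002, -0.0009] rows>= 2
dp [-0.486, -0.449, 0.98] tw [-0.0069, -0.0002, -0.0009] rows>= 2
dp [-0.215, -0.209, 0.43] tw [-0.0031, -0.0001, -0.0004] rows>= 1
```

View pics/w21.png

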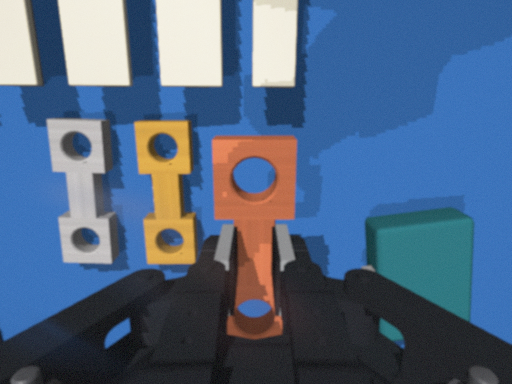

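>>> carry_out --dp '[[-0.2,-0.1,0.25],[-0.35,-0.25,0.6],[-0.481,-0.396,0.98],[-0.481,-0.396,0.98]]' --twist '[[-0.002,0,0],[-0.004,0,-0.001],[-0.007,0,-0.001],[-0.007,0,-0.001]]' --fingers '[1,1,1,1]'

```text
clock: 25.25
position: [0.6324, 0.0821, 0.302]
eef_rot: [84.0, 89.7, -9.4]
ft_force: [1.0, -1.0, -1.6]
gripper_width: 0.0149
```

>>> carry_out --dp '[[-0.2,-0.2,0.4],[-0.4,-0.35,0.8],[-0.483,-0.422,0.98],[-0.483,-0.422,0.98]]' --twist '[[-0.002,0,0],[-0.004,0,-0.001],[-0.007,0,-0.001],[-0.007,0,-0.001]]' --fingers '[1,1,1,1]'

```text
clock: 25.65
position: [0.5932, 0.0031, 0.3412]
eef_rot: [71.4, 89.8, -21.0]
ft_force: [-0.4, -0.7, -1.4]
gripper_width: 0.0148
```

>>> carry_out --dp '[[-0.2,-0.2,0.4],[-0.4,-0.35,0.8],[-0.486,-0.45,0.98],[-0.486,-0.45,0.98],[-0.486,-0.45,0.98]]' --twist '[[-0.002,0,0],[-0.004,0,-0.001],[-0.007,0,-0.001],[-0.007,0,-0.001],[-0.007,0,-0.001]]' --fingers '[1,1,1,1,1]'

```text
clock: 26.15
position: [0.5543, -0.0718, 0.3794]
eef_rot: [-24.0, 90.0, -115.0]
ft_force: [0.3, 0.5, -2.5]
gripper_width: 0.0147
```

```bash
python3 - <<'E'
from h import *
st(); snap('wrist','w22');plan([.54,-.1,.24],Rdown(0))
im=cv2.imread('pics/w22.png'); cv2.imwrite('pics/w22z.png',cv2.resize(im,None,fx=1.55,fy=1.55,interpolation=cv2.INTER_CUBIC))
E
```

```text
t 26.15 tcp [ 0.5543 -0.0718  0.3794] grasp [ 0.5543 -0.0718  0.2244] x [-0. -0. -1.] jawyaw -1.02 F [ 0.3  0.5 -2.5] w 0.0147
dp [-0.198, -0.175, 0.362] tw [-0.0053, 0.0001, 0.0002] rows>= 1
```

View pics/w22z.png

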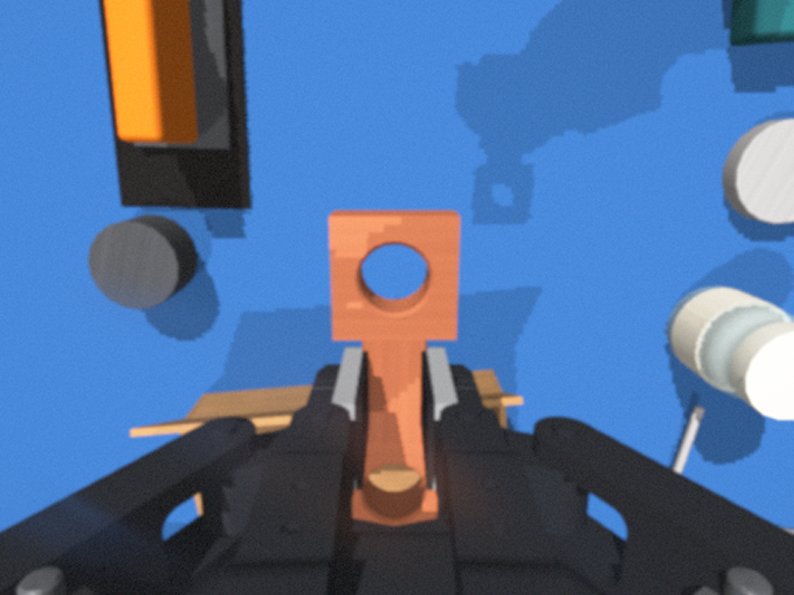

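```bash
python3 - <<'E'
from h import *
im=cv2.imread('pics/scene0.png')
cv2.imwrite('pics/z3.png',cv2.resize(im[170:262,155:255],None,fx=7,fy=6.5,interpolation=cv2.INTER_CUBIC)[:598])
E
```

```text
(no output)
```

View pics/z3.png

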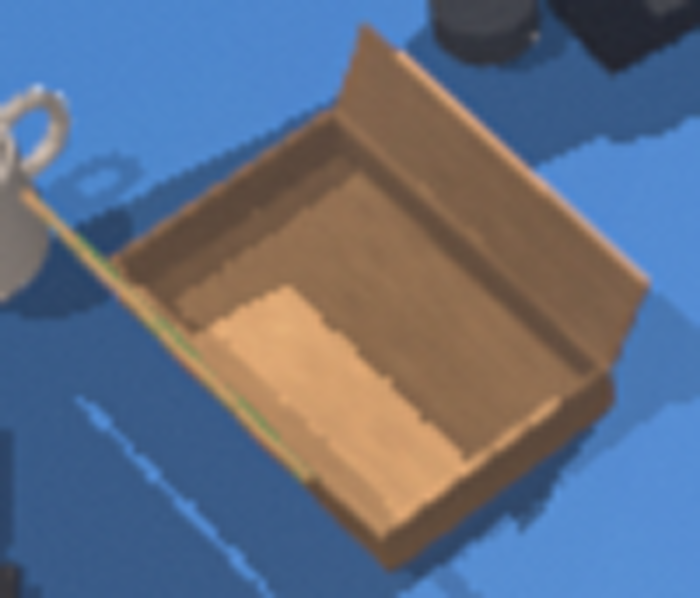

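```bash
cat > fit.py <<'E'
from h import *
from scipy.optimize import least_squares
def model(p,kind):
    x,y,yaw,s,l=p; c,si=np.cos(yaw),np.sin(yaw)
    k={'rimBL':(-.105,.07,.045),'rimBR':(.105,.07,.045),'rimFR':(.105,-.07,.045),'rimFL':(-.105,-.07,.045),'botFR':(.105,-.07,0),'botBR':(.105,.07,0),
    'sL':(-.104,.07-.06*np.cos(s),.045+.06*np.sin(s)),'sR':(.104,.07-.06*np.cos(s),.045+.06*np.sin(s)),
    'lL':(-.104,-.07+.1*np.cos(l),.049+.1*np.sin(l)),'lR':(.104,-.07+.1*np.cos(l),.049+.1*np.sin(l))}[kind]
    return [x+c*k[0]-si*k[1],y+si*k[0]+c*k[1],k[2]]
obs={'rimBL':(337,113),'rimBR':(612,376),'rimFR':(382,542),'rimFL':(112,262),'botFR':(390,570),'botBR':(612,405),'sL':(362,25),'sR':(648,283),'lL':(25,190),'lR':(310,478)}
o={k:np.array([155+u/7,170+v/6.5]) for k,(u,v) in obs.items()}
def res(p): return np.concatenate([w2px('scene0',model(p,k))-o[k] for k in o])
r=least_squares(res,[.53,-.24,0,1.6,1.9],loss='soft_l1')
if __name__=='__main__':
    print(r.x[:2].round(4),np.degrees(r.x[2:]).round(1)); print({k:(w2px('scene0',model(r.x,k))-o[k]).round(1).tolist() for k in o})
E
python3 fit.py
```

```text
[ 0.5262 -0.2387] [  4.  114.9 103.2]
{'rimBL': [-0.3, -1.1], 'rimBR': [0.1, -1.3], 'rimFR': [-0.4, -0.3], 'rimFL': [-0.9, -0.1], 'botFR': [-0.0, 0.9], 'botBR': [0.7, 0.3], 'sL': [0.3, -0.1], 'sR': [-0.1, 0.5], 'lL': [0.3, 0.1], 'lR': [0.2, 0.4]}
```

```bash
cat >> h.py <<'E'
CC=np.array([.5262,-.2387]); CY=4.0
def c2w(l):
    a=np.radians(CY); return CC+np.array([[np.cos(a),-np.sin(a)],[np.sin(a),np.cos(a)]])@np.array(l)
E
python3 - <<'E'
from h import *
w=c2w([.062,0]);print(w); plan([*w,.19],Rdown(4))
E
```

```text
[ 0.58804897 -0.2343751 ]
dp [0.206, 0.219, 0.98] tw [-0.0133, 0.0, 0.0001] rows>= 2
dp [0.204, 0.177, 0.98] tw [-0.0132, 0.0, 0.0001] rows>= 2
dp [0.017, 0.011, 0.08] tw [-0.0011, 0.0, 0.0] rows>= 1
```

>>> carry_out --dp '[[0.05,0.1,0.3],[0.12,0.16,0.65],[0.206,0.219,0.98],[0.206,0.219,0.98]]' --twist '[[-0.004,0,0],[-0.008,0,0],[-0.013,0,0],[-0.013,0,0]]' --fingers '[1,1,1,1]'

```text
clock: 26.6
position: [0.5709, -0.152, 0.361]
eef_rot: [-53.3, 89.8, -142.0]
ft_force: [-0.3, 0.1, -1.1]
gripper_width: 0.0146
```

>>> carry_out --dp '[[0.1,0.07,0.35],[0.15,0.14,0.75],[0.22,0.188,1],[0.22,0.188,1],[0.22,0.188,1]]' --twist '[[-0.005,0,0],[-0.01,0,0],[-0.014,0,0],[-0.014,0,0],[-0.014,0,0]]' --fingers '[1,1,1,1,1]'

```text
clock: 27.1
position: [0.5884, -0.2299, 0.3423]
eef_rot: [-84.7, 89.8, -170.8]
ft_force: [-0.5, 0.5, -2.3]
gripper_width: 0.015
```

```bash
python3 - <<'E'
from h import *
st(); w=c2w([.062,0]);plan([*w,.11],Rdown(4)); snap('scene','s23'); snap('side','d23')
im=cv2.imread('pics/s23.png')
cv2.imwrite('pics/s23z.png',cv2.resize(im[130:270,120:290],None,fx=4.2,fy=4.2,interpolation=cv2.INTER_CUBIC))
E
```

```text
t 27.1 tcp [ 0.5884 -0.2299  0.3423] grasp [ 0.5878 -0.23    0.1873] x [-0.004 -0.001 -1.   ] jawyaw 3.85 F [-0.5  0.5 -2.3] w 0.015
dp [0.966, -0.005, 0.056] tw [-0.0008, 0.0001, 0.0014] rows>= 2
```

View pics/s23z.png

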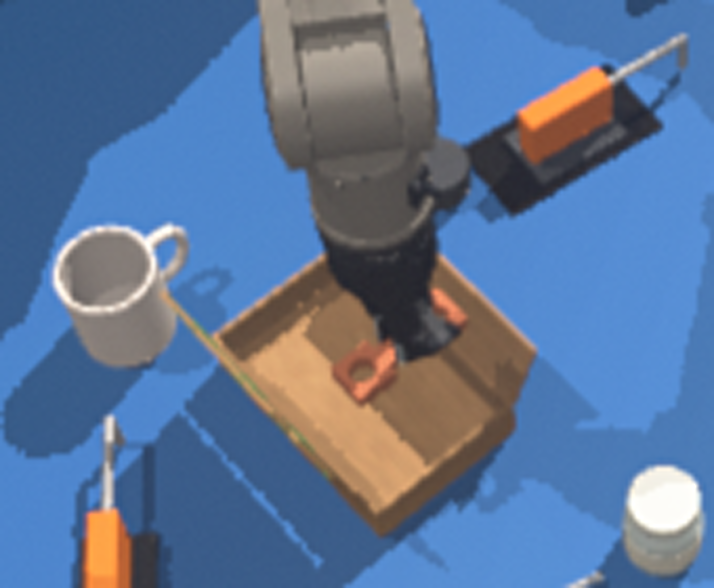

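View pics/d23.png

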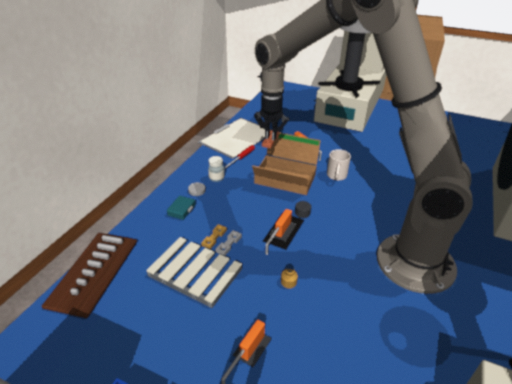

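>>> carry_out --dp '[[0.3,0,0.05],[0.7,0,0.056],[1,0,0.056],[1,0,0.056],[1,0,0.056]]' --twist '[[-0.001,0,0.001],[-0.001,0,0.001],[-0.001,0,0.001],[-0.001,0,0.001],[-0.001,0,0.001]]' --fingers '[1,1,1,1,1]'

```text
clock: 27.7
position: [0.589, -0.2327, 0.2634]
eef_rot: [-115.2, 90.0, 159.0]
ft_force: [0.5, -0.3, -1.0]
gripper_width: 0.0146
```

```bash
python3 - <<'E'
from h import *
st(); w=c2w([.062,0]);plan([*w,.033],Rdown(4))
E
```

```text
t 27.7 tcp [ 0.589  -0.2327  0.2634] grasp [ 0.5889 -0.2327  0.1084] x [-0.  0. -1.] jawyaw 4.19 F [ 0.5 -0.3 -1. ] w 0.0146
dp [0.942, -0.013, 0.02] tw [0.0011, -0.0, 0.0001] rows>= 2
```

>>> carry_out --dp '[[0.3,-0.01,0.02],[0.6,-0.013,0.02],[0.8,-0.013,0.02],[0.92,-0.013,0.02],[0.945,-0.013,0.02],[0.945,-0.013,0.02]]' --twist '[[0,0,0],[0.001,0,0],[0.001,0,0],[0.001,0,0],[0.001,0,0],[0.001,0,0]]' --fingers '[1,1,1,1,1,1]'

```text
clock: 28.3
position: [0.5884, -0.2345, 0.1884]
eef_rot: [67.9, 90.0, -18.1]
ft_force: [0.1, -0.9, -2.1]
gripper_width: 0.0145
```

```bash
python3 - <<'E'
from h import *
st()
E
```

```text
t 28.3 tcp [ 0.5884 -0.2345  0.1884] grasp [ 0.5885 -0.2345  0.0334] x [ 0.001 -0.    -1.   ] jawyaw 4.02 F [ 0.1 -0.9 -2.1] w 0.0145
```

>>> carry_out --dp '[[0.02,0,0],[0.035,0,0],[0.035,0,0],[0.035,0,0],[0.035,0,0],[0.035,0,0],[0,0,0],[-0.4,0,0],[-0.8,0,0],[-1,0,0]]' --twist '[[0,0,0],[0,0,0],[0,0,0],[0,0,0],[0,0,0],[0,0,0],[0,0,0],[0,0,0],[0,0,0],[0,0,0]]' --fingers '[1,1,0.6,0.2,0.15,0.15,0.15,0.15,0.15,0.15]'

```text
clock: 29.3
position: [0.589, -0.2351, 0.2712]
eef_rot: [67.2, 89.8, -18.8]
ft_force: [0.7, -0.7, 0.1]
gripper_width: 0.036
```

>>> carry_out --dp '[[-0.5,0,0],[-0.98,0,0],[-0.98,0,0],[-0.98,0,0]]' --twist '[[0,0,0],[0,0,0],[0,0,0],[0,0,0]]' --fingers '[0.15,0.15,0.15,0.15]'

```text
clock: 29.7
position: [0.5888, -0.2349, 0.3503]
eef_rot: [71.8, 89.7, -14.2]
ft_force: [-0.3, 0.2, -0.0]
gripper_width: 0.0364
```

```bash
python3 - <<'E'
from h import *
st(); plan([.616,.1687,.2],Rdown(-4.2)); snap('scene','s24')
im=cv2.imread('pics/s24.png')
cv2.imwrite('pics/s24z.png',cv2.resize(im[130:270,120:290],None,fx=4.2,fy=4.2,interpolation=cv2.INTER_CUBIC))
E
```

```text
t 29.7 tcp [ 0.5888 -0.2349  0.3503] grasp [ 0.5897 -0.2351  0.1953] x [ 0.006 -0.001 -1.   ] jawyaw 4.01 F [-0.3  0.2 -0. ] w 0.0364
dp [-0.012, 0.136, -0.98] tw [0.0089, 0.0001, -0.0004] rows>= 2
dp [-0.012, 0.108, -0.98] tw [0.0089, 0.0001, -0.0004] rows>= 2
dp [-0.012, 0.08, -0.98] tw [0.0089, 0.0001, -0.0004] rows>= 2
dp [-0.012, 0.053, -0.98] tw [0.0089, 0.0001, -0.0004] rows>= 2
dp [-0.012, 0.025, -0.98] tw [0.0088, 0.0001, -0.0004] rows>= 2
dp [-0.002, -0.0, -0.136] tw [0.0012, 0.0, -0.0] rows>= 1
```

View pics/s24z.png

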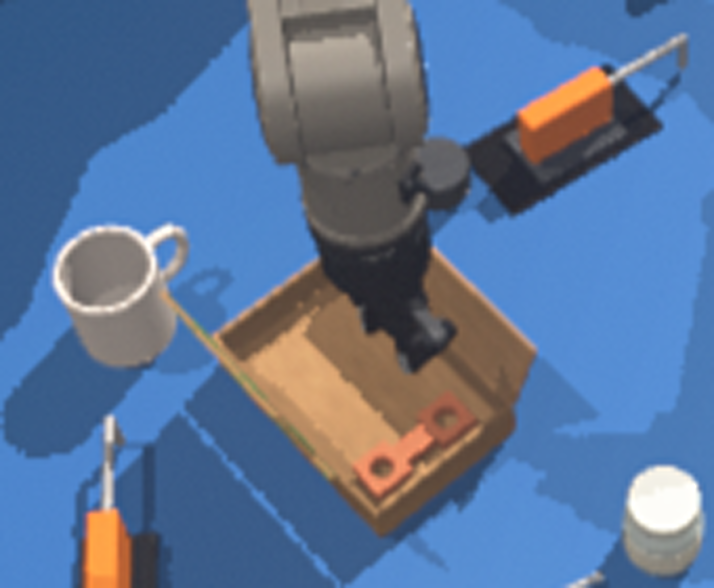

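>>> carry_out --dp '[[0,0.07,-0.5],[0,0.136,-1],[0,0.136,-1]]' --twist '[[0.004,0,0],[0.009,0,0],[0.009,0,0]]' --fingers '[0.15,0.15,0.15]'

```text
clock: 30.05
position: [0.5944, -0.1468, 0.3464]
eef_rot: [-174.6, 89.8, 98.3]
ft_force: [0.8, 0.8, -1.2]
gripper_width: 0.0364
```

>>> carry_out --dp '[[0,0.05,-0.5],[0,0.1,-1],[0,0.1,-1]]' --twist '[[0.004,0,0],[0.009,0,0],[0.009,0,0]]' --fingers '[0.15,0.15,0.15]'

```text
clock: 30.35
position: [0.5987, -0.0592, 0.3444]
eef_rot: [-151.5, 89.5, 120.3]
ft_force: [0.5, 0.4, 0.2]
gripper_width: 0.0364
```

>>> carry_out --dp '[[0,0.05,-0.5],[0,0.08,-1],[0,0.08,-1]]' --twist '[[0.004,0,0],[0.009,0,0],[0.009,0,0]]' --fingers '[0.15,0.15,0.15]'

```text
clock: 30.65
position: [0.6024, 0.0279, 0.3429]
eef_rot: [-144.3, 89.3, 126.4]
ft_force: [0.1, -0.2, -0.0]
gripper_width: 0.0362
```

>>> carry_out --dp '[[0,0.03,-0.5],[0,0.05,-1],[0,0.05,-1]]' --twist '[[0.004,0,0],[0.009,0,0],[0.009,0,0]]' --fingers '[0.15,0.15,0.15]'

```text
clock: 30.95
position: [0.6048, 0.1147, 0.3418]
eef_rot: [-140.6, 89.1, 129.0]
ft_force: [-0.5, 0.6, -0.2]
gripper_width: 0.0363
```

```bash
python3 - <<'E'
from h import *
st(); plan([.616,.1687,.1],Rdown(-4.2))
E
```

```text
t 30.95 tcp [0.6048 0.1147 0.3418] grasp [0.6032 0.1167 0.1869] x [-0.01   0.013 -1.   ] jawyaw -0.36 F [-0.5  0.6 -0.2] w 0.0363
dp [0.98, 0.132, -0.594] tw [0.0191, -0.0036, 0.0031] rows>= 2
dp [0.112, 0.01, -0.07] tw [0.0022, -0.0004, 0.0004] rows>= 1
```

>>> carry_out --dp '[[0.4,0.06,-0.3],[0.8,0.13,-0.6],[1,0.14,-0.66],[1,0.14,-0.66],[1,0.14,-0.66]]' --twist '[[0.01,-0.002,0.001],[0.02,-0.004,0.003],[0.021,-0.004,0.003],[0.021,-0.004,0.003],[0.021,-0.004,0.003]]' --fingers '[0.15,0.15,0.15,0.15,0.15]'

```text
clock: 31.45
position: [0.6158, 0.1662, 0.2624]
eef_rot: [-46.5, 89.8, -140.7]
ft_force: [0.5, -0.6, 0.2]
gripper_width: 0.0362
```

```bash
python3 - <<'E'
from h import *
st(); plan([.616,.1687,.0225],Rdown(-4.2)); snap('wrist','w25')
E
```

```text
t 31.45 tcp [0.6158 0.1662 0.2624] grasp [0.6154 0.1659 0.1074] x [-0.002 -0.002 -1.   ] jawyaw -4.24 F [ 0.5 -0.6  0.2] w 0.0362
dp [0.98, 0.003, -0.031] tw [-0.0002, 0.0006, 0.0006] rows>= 2
dp [0.082, 0.0, -0.002] tw [-0.0, 0.0, 0.0] rows>= 1
```

View pics/w25.png

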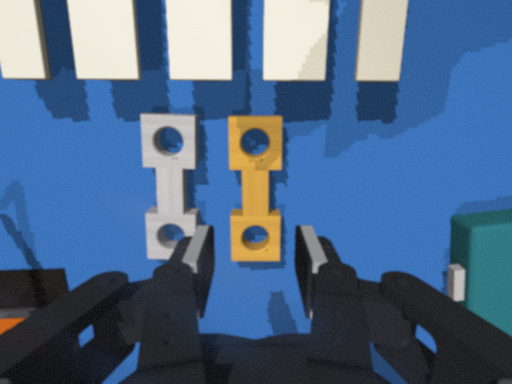

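Centred on the brass bar. Descend and grip.

>>> carry_out --dp '[[0.4,0,-0.03],[0.8,0,-0.03],[1,0,-0.03],[1,0,-0.03],[1,0,-0.03]]' --twist '[[0,0.001,0.001],[0,0.001,0.001],[0,0.001,0.001],[0,0.001,0.001],[0,0.001,0.001]]' --fingers '[0.15,0.15,0.15,0.15,0.15]'

```text
clock: 32.0
position: [0.617, 0.1677, 0.1847]
eef_rot: [118.9, 89.7, 24.6]
ft_force: [0.0, -0.0, 1.2]
gripper_width: 0.0363
```

```bash
python3 - <<'E'
from h import *
st(); plan([.616,.1687,.0225],Rdown(-4.2))
E
```

```text
t 32.0 tcp [0.617  0.1677 0.1847] grasp [0.6177 0.168  0.0297] x [ 0.004  0.002 -1.   ] jawyaw -4.33 F [ 0.  -0.   1.2] w 0.0363
dp [0.09, -0.014, -0.012] tw [-0.0007, -0.0008, -0.0014] rows>= 1
```

>>> carry_out --dp '[[0.05,-0.01,-0.01],[0.08,-0.014,-0.01],[0.08,-0.014,-0.01],[0.08,-0.014,-0.01],[0.08,-0.014,-0.01],[0.08,-0.014,-0.01],[0.08,-0.014,-0.01],[-0.1,-0.014,-0.01],[-0.3,-0.014,-0.01],[-0.6,-0.014,-0.01],[-0.9,-0.014,-0.01],[-0.9,-0.014,-0.01]]' --twist '[[0,-0.001,-0.001],[0,-0.001,-0.001],[0,-0.001,-0.001],[0,-0.001,-0.001],[0,-0.001,-0.001],[0,-0.001,-0.001],[0,-0.001,-0.001],[0,-0.001,-0.001],[0,-0.001,-0.001],[0,-0.001,-0.001],[0,-0.001,-0.001],[0,-0.001,-0.001]]' --fingers '[0.15,0.15,1,1,1,1,1,1,1,1,1,1]'

```text
clock: 33.2
position: [0.6173, 0.1685, 0.2613]
eef_rot: [105.6, 89.5, 11.3]
ft_force: [0.5, 0.6, -1.6]
gripper_width: 0.0149
```

```bash
python3 - <<'E'
from h import *
st(); snap('wrist','w26'); w=c2w([0,0]);plan([w[0],w[1],.19],Rdown(4))
E
```

```text
t 33.2 tcp [0.6173 0.1685 0.2613] grasp [0.6185 0.1687 0.1063] x [ 0.008  0.002 -1.   ] jawyaw -4.35 F [ 0.5  0.6 -1.6] w 0.0149
dp [-0.205, -0.14, 0.98] tw [-0.0088, -0.0001, -0.0003] rows>= 2
dp [-0.206, -0.168, 0.98] tw [-0.0088, -0.0001, -0.0003] rows>= 2
dp [-0.207, -0.196, 0.98] tw [-0.0089, -0.0001, -0.0003] rows>= 2
dp [-0.208, -0.225, 0.98] tw [-0.0089, -0.0001, -0.0003] rows>= 2
dp [-0.209, -0.254, 0.98] tw [-0.009, -0.0001, -0.0003] rows>= 2
dp [-0.043, -0.059, 0.203] tw [-0.0019, -0.0, -0.0001] rows>= 1
```

View pics/w26.png

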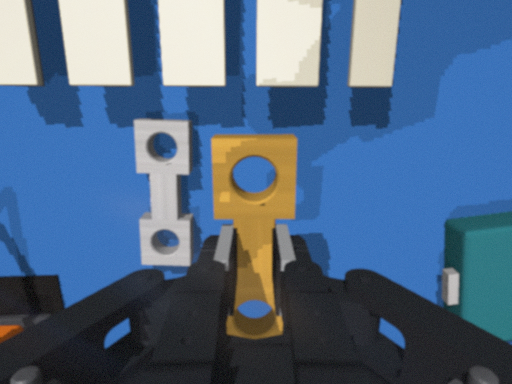

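>>> carry_out --dp '[[-0.15,-0.05,0.3],[-0.3,-0.1,0.65],[-0.4,-0.14,1],[-0.4,-0.14,1]]' --twist '[[-0.003,0,0],[-0.006,0,0],[-0.009,0,0],[-0.009,0,0]]' --fingers '[1,1,1,1]'

```text
clock: 33.65
position: [0.5985, 0.0841, 0.2918]
eef_rot: [75.3, 89.7, -17.8]
ft_force: [0.5, -0.6, -1.8]
gripper_width: 0.0148
```

>>> carry_out --dp '[[-0.1,-0.07,0.4],[-0.2,-0.13,0.8],[-0.25,-0.168,1],[-0.25,-0.168,1]]' --twist '[[-0.003,0,0],[-0.006,0,0],[-0.009,0,0],[-0.009,0,0]]' --fingers '[1,1,1,1]'

```text
clock: 34.05
position: [0.5799, 0.002, 0.3118]
eef_rot: [61.1, 89.7, -30.7]
ft_force: [-0.4, -0.5, -2.0]
gripper_width: 0.0151
```

>>> carry_out --dp '[[-0.1,-0.08,0.4],[-0.2,-0.15,0.8],[-0.25,-0.2,1],[-0.25,-0.2,1]]' --twist '[[-0.003,0,0],[-0.006,0,0],[-0.009,0,0],[-0.009,0,0]]' --fingers '[1,1,1,1]'

```text
clock: 34.45
position: [0.561, -0.079, 0.3319]
eef_rot: [53.6, 89.7, -36.7]
ft_force: [1.0, 0.6, -1.3]
gripper_width: 0.015
```

>>> carry_out --dp '[[-0.1,-0.1,0.4],[-0.2,-0.18,0.8],[-0.2,-0.23,1],[-0.2,-0.23,1]]' --twist '[[-0.003,0,0],[-0.006,0,0],[-0.009,0,0],[-0.009,0,0]]' --fingers '[1,1,1,1]'

```text
clock: 34.85
position: [0.542, -0.1596, 0.3476]
eef_rot: [46.8, 89.7, -42.1]
ft_force: [0.2, 0.2, -1.6]
gripper_width: 0.0148
```

```bash
python3 - <<'E'
from h import *
st(); w=c2w([0,0]);plan([w[0],w[1],.16],Rdown(4))
E
```

```text
t 34.85 tcp [ 0.542  -0.1596  0.3476] grasp [ 0.5427 -0.1602  0.1926] x [ 0.004 -0.004 -1.   ] jawyaw 1.19 F [ 0.2  0.2 -1.6] w 0.0148
dp [0.41, -0.219, 0.98] tw [-0.0156, 0.0013, -0.0013] rows>= 2
dp [0.001, -0.001, 0.003] tw [-0.0001, 0.0, -0.0] rows>= 1
```

>>> carry_out --dp '[[0.1,-0.08,0.35],[0.2,-0.15,0.75],[0.41,-0.22,0.98],[0.41,-0.22,0.98],[0.41,-0.22,0.98],[0.41,-0.22,0.98]]' --twist '[[-0.005,0.001,-0.001],[-0.01,0.001,-0.001],[-0.016,0.001,-0.001],[-0.016,0.001,-0.001],[-0.016,0.001,-0.001],[-0.016,0.001,-0.001]]' --fingers '[1,1,1,1,1,1]'

```text
clock: 35.45
position: [0.5275, -0.2359, 0.315]
eef_rot: [99.8, 89.9, 14.1]
ft_force: [0.1, -0.7, -1.5]
gripper_width: 0.0148
```

```bash
python3 - <<'E'
from h import *
st(); w=c2w([0,0]);plan([w[0],w[1],.085],Rdown(4)); snap('wrist','w27')
E
```

```text
t 35.45 tcp [ 0.5275 -0.2359  0.315 ] grasp [ 0.5277 -0.2359  0.16  ] x [ 0.001  0.    -1.   ] jawyaw 4.25 F [ 0.1 -0.7 -1.5] w 0.0148
dp [0.937, -0.02, 0.034] tw [0.0014, -0.0001, -0.0005] rows>= 2
```

View pics/w27.png

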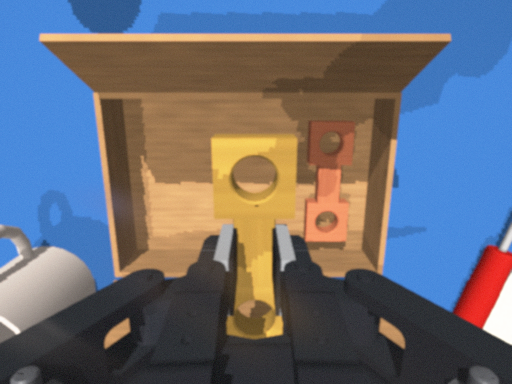

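>>> carry_out --dp '[[0.3,-0.01,0.03],[0.7,-0.02,0.034],[0.94,-0.02,0.034],[0.94,-0.02,0.034],[0.94,-0.02,0.034]]' --twist '[[0,0,0],[0.001,0,0],[0.001,0,0],[0.001,0,0],[0.001,0,0]]' --fingers '[1,1,1,1,1]'

```text
clock: 36.0
position: [0.5269, -0.2383, 0.2407]
eef_rot: [88.4, 89.9, 2.5]
ft_force: [-0.3, 0.4, -2.0]
gripper_width: 0.0149
```

```bash
python3 - <<'E'
from h import *
st(); w=c2w([0,0]);plan([w[0],w[1],.030],Rdown(4))
E
```

```text
t 36.0 tcp [ 0.5269 -0.2383  0.2407] grasp [ 0.5272 -0.2383  0.0857] x [ 0.002  0.    -1.   ] jawyaw 4.13 F [-0.3  0.4 -2. ] w 0.0149
dp [0.696, -0.01, 0.004] tw [0.0007, 0.0, -0.0008] rows>= 2
```

>>> carry_out --dp '[[0.3,-0.01,0],[0.5,-0.01,0],[0.62,-0.01,0],[0.68,-0.01,0],[0.69,-0.01,0],[0.69,-0.01,0],[0.69,-0.01,0],[0.69,-0.01,0],[0.69,-0.01,0],[0.4,-0.01,0],[0,-0.01,0],[-0.3,-0.01,0]]' --twist '[[0,0,0],[0,0,0],[0,0,0],[0,0,0],[0,0,0],[0,0,0],[0,0,0],[0,0,0],[0,0,0],[0,0,0],[0,0,0],[0,0,0]]' --fingers '[1,1,1,1,1,1,0.5,0.15,0.15,0.15,0.15,0.15]'

```text
clock: 37.2
position: [0.5262, -0.2387, 0.2663]
eef_rot: [80.1, 89.8, -5.8]
ft_force: [0.9, -0.7, -0.3]
gripper_width: 0.0363
```

>>> carry_out --dp '[[-0.5,0,0],[-1,0,0],[-1,0,0],[-1,0,0]]' --twist '[[0,0,0],[0,0,0],[0,0,0],[0,0,0]]' --fingers '[0.15,0.15,0.15,0.15]'

```text
clock: 37.6
position: [0.526, -0.2387, 0.3475]
eef_rot: [80.3, 89.7, -5.6]
ft_force: [-0.1, -0.6, 0.2]
gripper_width: 0.0364
```

```bash
python3 - <<'E'
from h import *
st(); plan([.5591,.1737,.2],Rdown(-4.5)); snap('wrist','w28')
E
```

```text
t 37.6 tcp [ 0.526  -0.2387  0.3475] grasp [ 0.527  -0.2388  0.1925] x [ 0.006 -0.001 -1.   ] jawyaw 4.12 F [-0.1 -0.6  0.2] w 0.0364
dp [-0.018, 0.15, -0.98] tw [0.0092, 0.0, -0.0004] rows>= 2
dp [-0.018, 0.121, -0.98] tw [0.0091, 0.0, -0.0004] rows>= 2
dp [-0.018, 0.093, -0.98] tw [0.0091, 0.0, -0.0004] rows>= 2
dp [-0.018, 0.065, -0.98] tw [0.0091, 0.0, -0.0004] rows>= 2
dp [-0.018, 0.036, -0.98] tw [0.0091, 0.0, -0.0004] rows>= 2
dp [-0.004, 0.002, -0.245] tw [0.0023, 0.0, -0.0001] rows>= 1
```

View pics/w28.png

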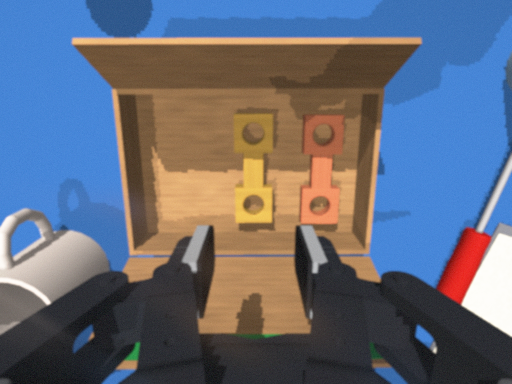

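>>> carry_out --dp '[[0,0.07,-0.5],[0,0.15,-1],[0,0.15,-1]]' --twist '[[0.004,0,0],[0.009,0,0],[0.009,0,0]]' --fingers '[0.15,0.15,0.15]'

```text
clock: 37.95
position: [0.5325, -0.1514, 0.344]
eef_rot: [-179.7, 89.8, 93.2]
ft_force: [-0.3, -0.3, -0.3]
gripper_width: 0.0361
```

>>> carry_out --dp '[[0,0.06,-0.5],[0,0.12,-1],[0,0.12,-1]]' --twist '[[0.004,0,0],[0.009,0,0],[0.009,0,0]]' --fingers '[0.15,0.15,0.15]'

```text
clock: 38.25
position: [0.5382, -0.0647, 0.3425]
eef_rot: [-153.3, 89.6, 118.6]
ft_force: [0.2, 0.5, 0.5]
gripper_width: 0.0362
```

>>> carry_out --dp '[[0,0.05,-0.5],[0,0.09,-1],[0,0.09,-1]]' --twist '[[0.004,0,0],[0.009,0,0],[0.009,0,0]]' --fingers '[0.15,0.15,0.15]'

```text
clock: 38.55
position: [0.5428, 0.0214, 0.3414]
eef_rot: [-144.5, 89.4, 126.2]
ft_force: [-0.4, 0.8, -0.4]
gripper_width: 0.0364
```

>>> carry_out --dp '[[0,0.03,-0.5],[0,0.065,-1],[0,0.065,-1]]' --twist '[[0.004,0,0],[0.009,0,0],[0.009,0,0]]' --fingers '[0.15,0.15,0.15]'

```text
clock: 38.85
position: [0.5467, 0.1073, 0.3406]
eef_rot: [-140.4, 89.2, 129.2]
ft_force: [-0.2, -0.4, -0.5]
gripper_width: 0.0361
```

```bash
python3 - <<'E'
from h import *
st(); plan([.5591,.1737,.1],Rdown(-4.5))
E
```

```text
t 38.85 tcp [0.5467 0.1073 0.3406] grasp [0.5454 0.1089 0.1856] x [-0.008  0.01  -1.   ] jawyaw -0.4 F [-0.2 -0.4 -0.5] w 0.0361
dp [0.98, 0.144, -0.747] tw [0.0207, -0.0028, 0.0025] rows>= 2
dp [0.096, 0.009, -0.075] tw [0.002, -0.0003, 0.0003] rows>= 1
```

>>> carry_out --dp '[[0.4,0.06,-0.35],[0.8,0.13,-0.7],[1,0.152,-0.82],[1,0.152,-0.82],[1,0.152,-0.82]]' --twist '[[0.01,-0.001,0.001],[0.02,-0.003,0.003],[0.022,-0.003,0.003],[0.022,-0.003,0.003],[0.022,-0.003,0.003]]' --fingers '[0.15,0.15,0.15,0.15,0.15]'

```text
clock: 39.35
position: [0.5589, 0.1716, 0.2612]
eef_rot: [7.6, 89.9, -86.9]
ft_force: [0.9, -0.2, 0.1]
gripper_width: 0.0364
```

```bash
python3 - <<'E'
from h import *
st(); plan([.5591,.1737,.0295],Rdown(-4.5)); snap('wrist','w29')
E
```

```text
t 39.35 tcp [0.5589 0.1716 0.2612] grasp [0.5589 0.1714 0.1062] x [ 0.    -0.001 -1.   ] jawyaw -4.43 F [ 0.9 -0.2  0.1] w 0.0364
dp [0.959, -0.0, -0.028] tw [0.0004, 0.0004, -0.0001] rows>= 2
```

View pics/w29.png

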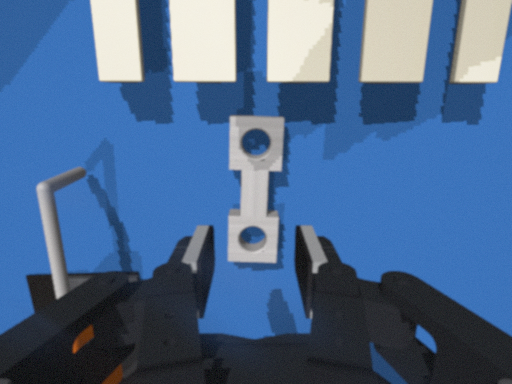

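>>> carry_out --dp '[[0.4,0,-0.028],[0.8,0,-0.028],[0.96,0,-0.028],[0.96,0,-0.028],[0.96,0,-0.028]]' --twist '[[-0.003,0,0],[-0.003,0,0],[-0.003,0,0],[-0.003,0,0],[-0.003,0,0]]' --fingers '[0.15,0.15,0.15,0.15,0.15]'

```text
clock: 39.9
position: [0.5603, 0.1728, 0.1867]
eef_rot: [92.0, 89.8, -2.0]
ft_force: [0.2, -0.5, 0.7]
gripper_width: 0.0367
```

```bash
python3 - <<'E'
from h import *
st(); plan([.5591,.1737,.0235],Rdown(-4.2))
E
```

```text
t 39.9 tcp [0.5603 0.1728 0.1867] grasp [0.5608 0.1727 0.0317] x [ 0.003 -0.    -1.   ] jawyaw -4.02 F [ 0.2 -0.5  0.7] w 0.0367
dp [0.102, -0.017, -0.011] tw [0.001, -0.0, -0.001] rows>= 1
```

>>> carry_out --dp '[[0.05,-0.01,-0.01],[0.09,-0.017,-0.01],[0.1,-0.017,-0.01],[0.1,-0.017,-0.01],[0.1,-0.017,-0.01],[0.1,-0.017,-0.01],[0.1,-0.017,-0.01],[-0.1,-0.017,-0.01],[-0.3,-0.017,-0.01],[-0.6,-0.017,-0.01],[-0.9,-0.017,-0.01],[-0.9,-0.017,-0.01]]' --twist '[[0,0,-0.001],[0,0,-0.001],[0,0,-0.001],[0,0,-0.001],[0,0,-0.001],[0,0,-0.001],[0,0,-0.001],[0,0,-0.001],[0,0,-0.001],[0,0,-0.001],[0,0,-0.001],[0,0,-0.001]]' --fingers '[0.15,0.15,1,1,1,1,1,1,1,1,1,1]'

```text
clock: 41.1
position: [0.5603, 0.1739, 0.263]
eef_rot: [118.3, 89.6, 24.2]
ft_force: [0.2, -0.3, -1.6]
gripper_width: 0.0147
```

```bash
python3 - <<'E'
from h import *
st(); snap('wrist','w30'); w=c2w([-.06,0]);plan([w[0],w[1],.19],Rdown(4))
E
```

```text
t 41.1 tcp [0.5603 0.1739 0.263 ] grasp [0.5613 0.1743 0.108 ] x [ 0.007  0.003 -1.   ] jawyaw -4.04 F [ 0.2 -0.3 -1.6] w 0.0147
dp [-0.198, -0.147, 0.98] tw [-0.0083, -0.0001, -0.0003] rows>= 2
dp [-0.198, -0.174, 0.98] tw [-0.0083, -0.0001, -0.0003] rows>= 2
dp [-0.198, -0.2, 0.98] tw [-0.0083, -0.0001, -0.0003] rows>= 2
dp [-0.199, -0.227, 0.98] tw [-0.0084, -0.0001, -0.0003] rows>= 2
dp [-0.2, -0.255, 0.98] tw [-0.0084, -0.0001, -0.0003] rows>= 2
dp [-0.065, -0.092, 0.318] tw [-0.0028, -0.0, -0.0001] rows>= 1
```

View pics/w30.png

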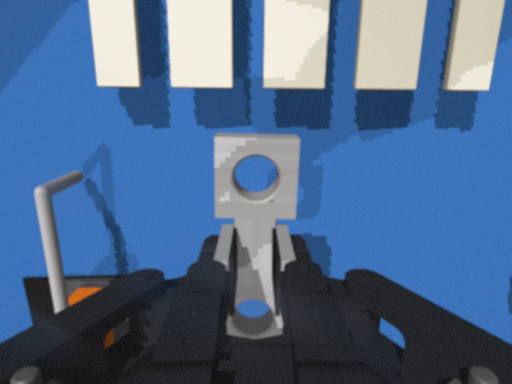

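>>> carry_out --dp '[[-0.2,-0.03,0.3],[-0.4,-0.06,0.65],[-0.5,-0.1,1],[-0.5,-0.1,1]]' --twist '[[-0.003,0,0],[-0.006,0,0],[-0.008,0,0],[-0.008,0,0]]' --fingers '[1,1,1,1]'

```text
clock: 41.55
position: [0.5452, 0.0898, 0.3017]
eef_rot: [96.4, 89.8, 3.5]
ft_force: [-0.5, 0.6, -1.4]
gripper_width: 0.0145
```

>>> carry_out --dp '[[-0.1,-0.07,0.4],[-0.2,-0.13,0.8],[-0.3,-0.168,1],[-0.3,-0.168,1]]' --twist '[[-0.003,0,0],[-0.006,0,0],[-0.009,0,0],[-0.009,0,0]]' --fingers '[1,1,1,1]'

```text
clock: 41.95
position: [0.5271, 0.0081, 0.3259]
eef_rot: [87.8, 89.7, -3.7]
ft_force: [-0.4, 0.7, -1.0]
gripper_width: 0.0151
```

>>> carry_out --dp '[[-0.05,-0.08,0.4],[-0.1,-0.15,0.8],[-0.15,-0.2,1],[-0.15,-0.2,1]]' --twist '[[-0.003,0,0],[-0.006,0,0],[-0.009,0,0],[-0.009,0,0]]' --fingers '[1,1,1,1]'

```text
clock: 42.35
position: [0.5085, -0.0726, 0.3376]
eef_rot: [79.7, 89.8, -10.4]
ft_force: [-0.3, 0.9, -1.0]
gripper_width: 0.015
```

>>> carry_out --dp '[[-0.05,-0.1,0.4],[-0.1,-0.18,0.8],[-0.1,-0.25,1],[-0.1,-0.25,1]]' --twist '[[-0.003,0,0],[-0.006,0,0],[-0.009,0,0],[-0.009,0,0]]' --fingers '[1,1,1,1]'

```text
clock: 42.75
position: [0.4882, -0.1531, 0.345]
eef_rot: [72.2, 89.8, -16.4]
ft_force: [0.4, -0.1, -1.5]
gripper_width: 0.0148
```

```bash
python3 - <<'E'
from h import *
st(); w=c2w([-.06,0]);plan([w[0],w[1],.16],Rdown(4))
E
```

```text
t 42.75 tcp [ 0.4882 -0.1531  0.345 ] grasp [ 0.4887 -0.1533  0.19  ] x [ 0.003 -0.001 -1.   ] jawyaw 1.4 F [ 0.4 -0.1 -1.5] w 0.0148
dp [0.33, -0.265, 0.98] tw [-0.0127, 0.0003, -0.0009] rows>= 2
dp [0.045, -0.042, 0.133] tw [-0.0017, 0.0, -0.0001] rows>= 1
```

>>> carry_out --dp '[[0.1,-0.1,0.35],[0.2,-0.2,0.75],[0.35,-0.3,1],[0.35,-0.3,1],[0.35,-0.3,1]]' --twist '[[-0.005,0,-0.001],[-0.01,0,-0.001],[-0.014,0,-0.001],[-0.014,0,-0.001],[-0.014,0,-0.001]]' --fingers '[1,1,1,1,1]'

```text
clock: 43.25
position: [0.4672, -0.2318, 0.3163]
eef_rot: [-103.0, 90.0, 171.0]
ft_force: [0.2, 0.3, -0.8]
gripper_width: 0.0149
```

```bash
python3 - <<'E'
from h import *
st(); w=c2w([-.06,0]);plan([w[0],w[1],.09],Rdown(4)); snap('wrist','w31')
E
```

```text
t 43.25 tcp [ 0.4672 -0.2318  0.3163] grasp [ 0.4671 -0.2317  0.1613] x [-0.001  0.    -1.   ] jawyaw 4.0 F [ 0.2  0.3 -0.8] w 0.0149
dp [0.891, -0.02, 0.138] tw [0.0, -0.0001, 0.0003] rows>= 2
```

View pics/w31.png

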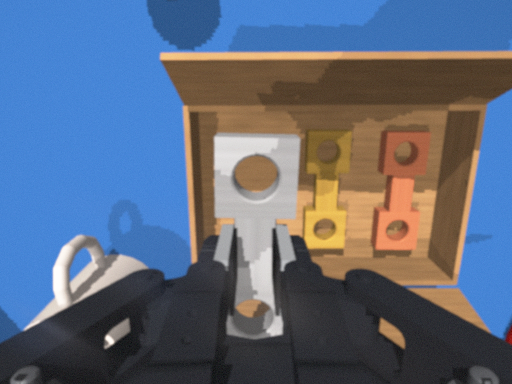

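>>> carry_out --dp '[[0.3,-0.02,0.1],[0.7,-0.02,0.138],[0.89,-0.02,0.138],[0.89,-0.02,0.138],[0.89,-0.02,0.138]]' --twist '[[0,0,0],[0,0,0],[0,0,0],[0,0,0],[0,0,0]]' --fingers '[1,1,1,1,1]'

```text
clock: 43.8
position: [0.4677, -0.2414, 0.2458]
eef_rot: [131.3, 90.0, 45.5]
ft_force: [-0.6, 0.5, -1.9]
gripper_width: 0.0147
```

```bash
python3 - <<'E'
from h import *
st(); w=c2w([-.06,0]);plan([w[0],w[1],.0305],Rdown(4))
E
```

```text
t 43.8 tcp [ 0.4677 -0.2414  0.2458] grasp [ 0.4678 -0.2413  0.0908] x [ 0.  0. -1.] jawyaw 4.19 F [-0.6  0.5 -1.9] w 0.0147
dp [0.754, -0.019, 0.018] tw [0.001, -0.0001, -0.0002] rows>= 2
```

>>> carry_out --dp '[[0.3,-0.01,0.01],[0.5,-0.02,0.018],[0.65,-0.02,0.018],[0.74,-0.02,0.018],[0.75,-0.02,0.018],[0.75,-0.02,0.018],[0.75,-0.02,0.018],[0.75,-0.02,0.018],[0.75,-0.02,0.018],[0.4,-0.02,0.018],[0,-0.02,0.018],[-0.3,-0.02,0.018]]' --twist '[[0.001,0,0],[0.001,0,0],[0.001,0,0],[0.001,0,0],[0.001,0,0],[0.001,0,0],[0.001,0,0],[0.001,0,0],[0.001,0,0],[0.001,0,0],[0.001,0,0],[0.001,0,0]]' --fingers '[1,1,1,1,1,1,0.5,0.15,0.15,0.15,0.15,0.15]'

```text
clock: 45.0
position: [0.4664, -0.2432, 0.2716]
eef_rot: [86.1, 89.9, 0.1]
ft_force: [0.5, 0.4, 0.8]
gripper_width: 0.036
```

>>> carry_out --dp '[[-0.5,0,0],[-1,0,0],[-1,0,0],[-1,0,0]]' --twist '[[0,0,0],[0,0,0],[0,0,0],[0,0,0]]' --fingers '[0.15,0.15,0.15,0.15]'

```text
clock: 45.4
position: [0.4664, -0.2432, 0.3525]
eef_rot: [83.3, 89.8, -2.7]
ft_force: [-1.0, 0.3, -0.7]
gripper_width: 0.0358
```

```bash
python3 - <<'E'
from h import *
st(); snap('wrist','w32'); print(bot.sense()['joint_positions'])
E
```

```text
t 45.4 tcp [ 0.4664 -0.2432  0.3525] grasp [ 0.467  -0.2432  0.1975] x [ 0.004 -0.    -1.   ] jawyaw 4.0 F [-1.   0.3 -0.7] w 0.0358
[ -3.64125914  18.29513037  29.78053013 114.21322515 -11.77457216
  50.30006117  36.44668053]
```

View pics/w32.png

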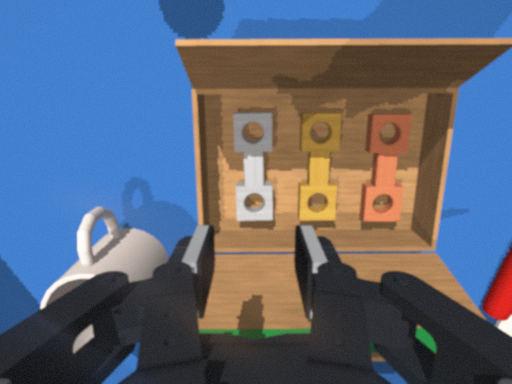

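```bash
python3 - <<'E'
from h import *
w=c2w([0,.145]); print(w); plan([w[0],w[1],.2+.1734],Rdown(4),grasp=False)
print(w2px('wrist0',[0,0,0]) is not None)
E
```

```text
[ 0.51608531 -0.09405321]
dp [-0.148, 0.408, -0.98] tw [-0.0, -0.0001, -0.0003] rows>= 2
dp [-0.126, 0.347, -0.833] tw [-0.0, -0.0, -0.0002] rows>= 2
True
```

>>> carry_out --dp '[[-0.1,0.2,-0.5],[-0.15,0.41,-0.98],[-0.15,0.41,-0.98]]' --twist '[[0,0,0],[0,0,0],[0,0,0]]' --fingers '[0.5,1,1]'

```text
clock: 45.75
position: [0.4951, -0.1566, 0.3621]
eef_rot: [172.9, 89.8, 87.4]
ft_force: [0.2, -0.2, 0.3]
gripper_width: -0.0001
```

>>> carry_out --dp '[[-0.1,0.17,-0.45],[-0.13,0.33,-0.85],[-0.13,0.35,-0.9],[-0.13,0.35,-0.9],[-0.13,0.35,-0.9]]' --twist '[[0,0,0],[0,0,0],[0,0,0],[0,0,0],[0,0,0]]' --fingers '[1,1,1,1,1]'

```text
clock: 46.25
position: [0.5167, -0.0839, 0.3719]
eef_rot: [-145.9, 89.8, 128.5]
ft_force: [0.1, -0.3, -1.4]
gripper_width: -0.0001
```

```bash
python3 - <<'E'
from h import *
st(); w=c2w([0,.145]); plan([w[0],w[1],.084+.1734],Rdown(4),grasp=False); snap('wrist','w33')
E
```

```text
t 46.25 tcp [ 0.5167 -0.0839  0.3719] grasp [ 0.5164 -0.0835  0.2169] x [-0.002  0.002 -1.   ] jawyaw 4.41 F [ 0.1 -0.3 -1.4] w -0.0001
dp [0.98, -0.01, 0.089] tw [0.0016, -0.0005, 0.0004] rows>= 2
dp [0.45, -0.005, 0.04] tw [0.0007, -0.0002, 0.0002] rows>= 1
```

View pics/w33.png

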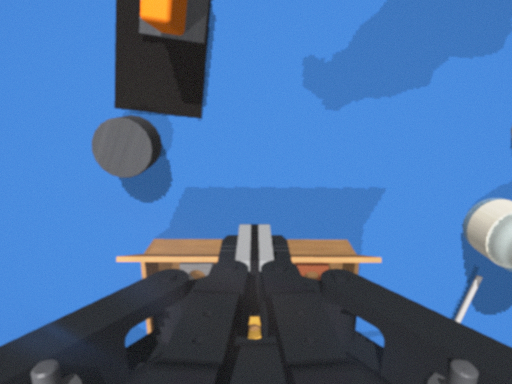

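>>> carry_out --dp '[[0.4,0,0.02],[0.98,-0.01,0.05],[0.98,-0.01,0.05]]' --twist '[[0.001,0,0],[0.002,0,0],[0.002,0,0]]' --fingers '[1,1,1]'

```text
clock: 46.6
position: [0.5131, -0.0892, 0.2891]
eef_rot: [-101.8, 89.3, 172.1]
ft_force: [-1.3, 0.2, -0.0]
gripper_width: -0.0
```

>>> carry_out --dp '[[0.3,0,0.02],[0.46,0,0.05],[0.46,0,0.05],[0.46,0,0.05]]' --twist '[[0,0,0],[0,0,0],[0,0,0],[0,0,0]]' --fingers '[1,1,1,1]'

```text
clock: 47.0
position: [0.5134, -0.0937, 0.2535]
eef_rot: [-102.4, 89.4, 171.4]
ft_force: [-0.0, -0.4, 0.4]
gripper_width: -0.0002
```

```bash
cat >> h.py <<'E'
def w2c(w):
    a=np.radians(CY); return np.array([[np.cos(a),np.sin(a)],[-np.sin(a),np.cos(a)]])@(np.array(w)-CC)
def tipc():
    a,b,s=pose(); t=a+b.apply([.1734,0,0]); st(); print('tip carton',w2c(t[:2]).round(4),'z',t[2].round(4)); return np.r_[w2c(t[:2]),t[2]]
def tiprows(pts,Rt=None):
    a,b,s=pose(); Rt=Rt or Rdown(CY)
    for x,y,z in pts:
        w=c2w([x,y]); p=np.r_[w,z]-Rt.apply([.1734,0,0]); print('dp',(b.inv().apply(p-a)/.08).round(3).tolist())
    print('tw',((b.inv()*Rt).as_rotvec()/np.pi).round(4))
E
python3 - <<'E'
from h import *
tipc(); tiprows([(0,.115,.084),(0,.1,.088),(0,.085,.090),(0,.074,.089),(0,.062,.086)])
snap('side','d34'); snap('scene','s34')
E
```

```text
t 47.0 tcp [ 0.5134 -0.0937  0.2535] grasp [ 0.5118 -0.0934  0.0985] x [-0.011  0.002 -1.   ] jawyaw 3.81 F [-0.  -0.4  0.4] w -0.0002
tip carton [-0.0045  0.146 ] z 0.0801
dp [-0.05, 0.034, 0.382]
dp [-0.101, 0.034, 0.569]
dp [-0.126, 0.034, 0.757]
dp [-0.114, 0.035, 0.894]
dp [-0.077, 0.036, 1.045]
tw [-0.0011 -0.0007  0.0034]
```

View pics/s34.png

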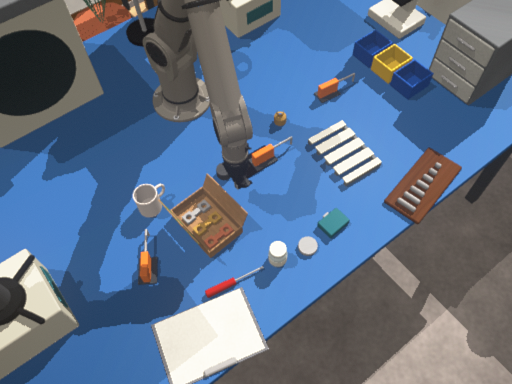

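>>> carry_out --dp '[[-0.03,0.02,0.2],[-0.05,0.034,0.382],[-0.1,0.034,0.57],[-0.126,0.034,0.757],[-0.114,0.035,0.894],[-0.08,0.036,0.99],[-0.08,0.036,0.99]]' --twist '[[-0.001,-0.001,0.003],[-0.001,-0.001,0.003],[-0.001,-0.001,0.003],[-0.001,-0.001,0.003],[-0.001,-0.001,0.003],[-0.001,-0.001,0.003],[-0.001,-0.001,0.003]]' --fingers '[1,1,1,1,1,1,1]'

```text
clock: 47.8
position: [0.5215, -0.1736, 0.2594]
eef_rot: [-31.8, 89.9, -117.9]
ft_force: [-0.5, 0.4, 0.6]
gripper_width: 0.0002
```

```bash
python3 - <<'E'
from h import *
tipc(); tiprows([(0,.062,.086),(0,.052,.079),(0,.044,.071),(0,.0385,.0605),(0,.036,.0525),(0,.036,.049)])
snap('wrist','w35')
E
```

```text
t 47.8 tcp [ 0.5215 -0.1736  0.2594] grasp [ 0.5213 -0.1739  0.1044] x [-0.001 -0.001 -1.   ] jawyaw 3.91 F [-0.5  0.4  0.6] w 0.0002
tip carton [-0.0003  0.065 ] z 0.086
dp [0.0, 0.002, 0.041]
dp [0.088, 0.003, 0.165]
dp [0.188, 0.003, 0.265]
dp [0.319, 0.003, 0.334]
dp [0.419, 0.003, 0.365]
dp [0.463, 0.003, 0.365]
tw [-0.0005  0.0004  0.0003]
```

View pics/w35.png

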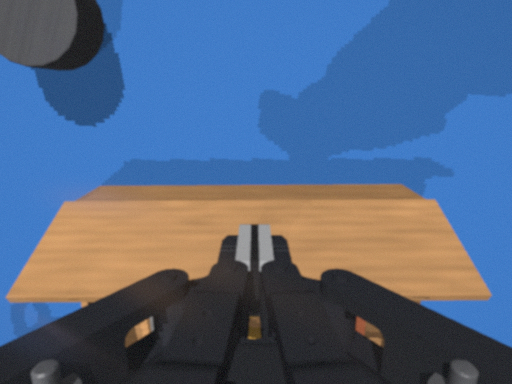

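Short flap is past upright and tilting inward; follow it down.

>>> carry_out --dp '[[0.04,0.003,0.1],[0.09,0.003,0.165],[0.19,0.003,0.265],[0.26,0.003,0.31],[0.32,0.003,0.335],[0.37,0.003,0.365],[0.42,0.003,0.365],[0.44,0.003,0.365],[0.455,0.003,0.365],[0.455,0.003,0.365]]' --twist '[[0,0,0],[0,0,0],[0,0,0],[0,0,0],[0,0,0],[0,0,0],[0,0,0],[0,0,0],[0,0,0],[0,0,0]]' --fingers '[1,1,1,1,1,1,1,1,1,1]'

```text
clock: 48.85
position: [0.5235, -0.2018, 0.2228]
eef_rot: [-68.8, 89.9, -154.8]
ft_force: [0.1, -0.4, -0.2]
gripper_width: 0.0
```

```bash
python3 - <<'E'
from h import *
tipc(); snap('scene','s36'); im=cv2.imread('pics/s36.png')
cv2.imwrite('pics/s36z.png',cv2.resize(im[130:270,120:290],None,fx=4.2,fy=4.2,interpolation=cv2.INTER_CUBIC))
E
```

```text
t 48.85 tcp [ 0.5235 -0.2018  0.2228] grasp [ 0.5233 -0.2019  0.0678] x [-0.002 -0.001 -1.   ] jawyaw 3.96 F [ 0.1 -0.4 -0.2] w 0.0
tip carton [-0.0004  0.0369] z 0.0494
```

View pics/s36z.png

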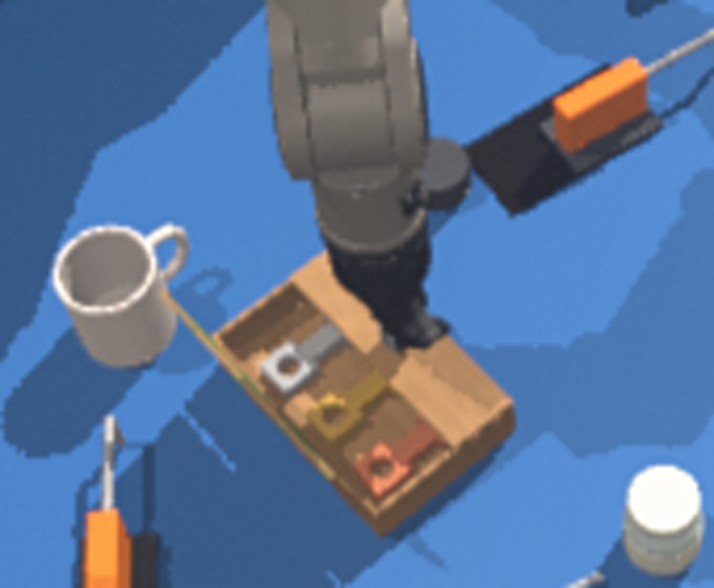

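>>> carry_out --dp '[[0.01,0,0],[0.02,0,0],[0.03,0,0],[0.03,0,0]]' --twist '[[0,0,0],[0,0,0],[0,0,0],[0,0,0]]' --fingers '[1,1,1,1]'

```text
clock: 49.3
position: [0.5237, -0.2019, 0.2223]
eef_rot: [-116.3, 90.0, 157.7]
ft_force: [-6.7, 1.9, 19.8]
gripper_width: -0.0001
```

```bash
python3 - <<'E'
from h import *
tipc()
E
```

```text
t 49.3 tcp [ 0.5237 -0.2019  0.2223] grasp [ 0.5235 -0.2018  0.0673] x [-0.001  0.    -1.   ] jawyaw 3.95 F [-6.7  1.9 19.8] w -0.0001
tip carton [-0.0001  0.037 ] z 0.0489
```

>>> carry_out --dp '[[-0.3,0,0],[-0.7,0,0],[-1,0,0],[-1,0,0]]' --twist '[[0,0,0],[0,0,0],[0,0,0],[0,0,0]]' --fingers '[1,1,1,1]'

```text
clock: 49.7
position: [0.5248, -0.2024, 0.3056]
eef_rot: [77.9, 89.7, -8.2]
ft_force: [0.7, -0.5, -0.5]
gripper_width: 0.0002
```

>>> carry_out --dp '[[-0.5,0,0],[-0.95,0,0.1],[-1,0,0.4],[-1,0,0.9],[-1,0,0.9]]' --twist '[[0,0,0],[0,0,0],[0,0,0],[0,0,0],[0,0,0]]' --fingers '[1,1,1,1,1]'

```text
clock: 50.2
position: [0.5281, -0.2791, 0.3857]
eef_rot: [47.9, 89.6, -38.5]
ft_force: [-0.8, -0.9, 0.6]
gripper_width: 0.0002
```

>>> carry_out --dp '[[0,0,0.5],[0,0,1],[0,0,1]]' --twist '[[0,0,0],[0,0,0],[0,0,0]]' --fingers '[1,1,1]'

```text
clock: 50.5
position: [0.5311, -0.3641, 0.3855]
eef_rot: [23.2, 89.5, -63.6]
ft_force: [-0.1, -0.5, 0.1]
gripper_width: -0.0002
```

```bash
python3 - <<'E'
from h import *
tipc(); tiprows([(0,-.165,.2),(0,-.165,.12)]); snap('wrist','w37')
E
```

```text
t 50.5 tcp [ 0.5311 -0.3641  0.3855] grasp [ 0.5317 -0.3654  0.2305] x [ 0.004 -0.008 -1.   ] jawyaw 3.2 F [-0.1 -0.5  0.1] w -0.0002
tip carton [-0.0032 -0.1269] z 0.2121
dp [0.155, 0.054, 0.492]
dp [1.155, 0.051, 0.484]
tw [-0.0045  0.0026 -0.0011]
```

View pics/w37.png

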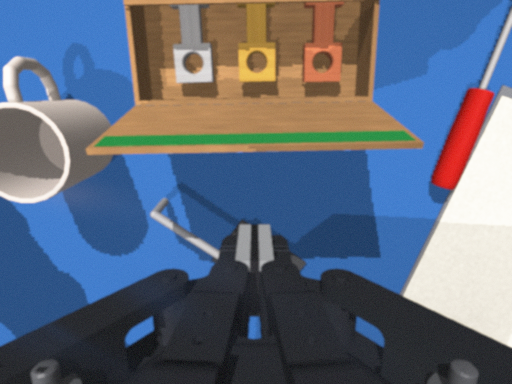

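```bash
python3 - <<'E'
from h import *
for th in range(95,140,5):
    t=np.radians(th); w=c2w([0,-.07+.1*np.cos(t)]); p=[w[0],w[1],.049+.1*np.sin(t)]
    print(th,w2px('w37',p).round(1), (-.07+.1*np.cos(t)).round(3),p[2].__round__(3))
E
```

```text
95 [258.7 123.6] -0.079 0.149
100 [258.8 137.7] -0.087 0.147
105 [258.9 151. ] -0.096 0.146
110 [258.9 163.1] -0.104 0.143
115 [259.  174.2] -0.112 0.14
120 [259.  183.9] -0.12 0.136
125 [259.  192.4] -0.127 0.131
130 [258.9 199.5] -0.134 0.126
135 [258.9 205.4] -0.141 0.12
```

>>> carry_out --dp '[[0.05,0.02,0.2],[0.1,0.05,0.38],[0.4,0.05,0.38],[0.8,0.05,0.38],[1,0.05,0.37],[1,0.05,0.37],[1,0.05,0.37]]' --twist '[[-0.002,0.001,0],[-0.004,0.003,-0.001],[-0.004,0.003,-0.001],[-0.004,0.003,-0.001],[-0.004,0.003,-0.001],[-0.004,0.003,-0.001],[-0.004,0.003,-0.001]]' --fingers '[1,1,1,1,1,1,1]'

```text
clock: 51.25
position: [0.5383, -0.3909, 0.3057]
eef_rot: [175.6, 89.8, 89.7]
ft_force: [-0.8, 0.2, 0.7]
gripper_width: 0.0003
```

```bash
python3 - <<'E'
from h import *
tipc(); tiprows([(0,-.14,.125),(0,-.115,.12),(0,-.085,.119),(0,-.078,.119)]); snap('wrist','w38')
E
```

```text
t 51.25 tcp [ 0.5383 -0.3909  0.3057] grasp [ 0.5383 -0.3903  0.1507] x [ 0.     0.004 -1.   ] jawyaw 4.08 F [-0.8  0.2  0.7] w 0.0003
tip carton [ 0.0015 -0.152 ] z 0.1323
dp [0.092, -0.018, -0.159]
dp [0.156, -0.017, -0.471]
dp [0.17, -0.017, -0.846]
dp [0.17, -0.017, -0.933]
tw [ 0.0004 -0.0013 -0.0001]
```

View pics/w38.png

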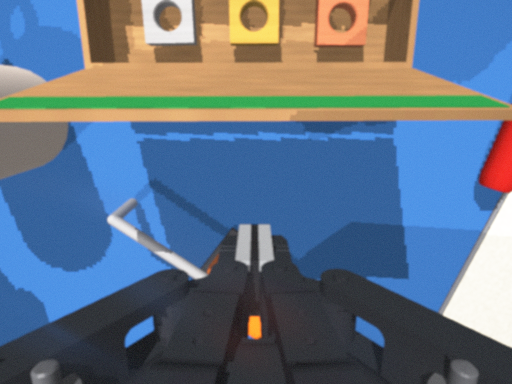

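>>> carry_out --dp '[[0.05,-0.01,-0.08],[0.09,-0.018,-0.16],[0.13,-0.017,-0.32],[0.156,-0.017,-0.47],[0.165,-0.017,-0.6],[0.17,-0.017,-0.72],[0.17,-0.017,-0.846],[0.17,-0.017,-0.93],[0.17,-0.017,-0.93]]' --twist '[[0,-0.001,0],[0,-0.001,0],[0,-0.001,0],[0,-0.001,0],[0,-0.001,0],[0,-0.001,0],[0,-0.001,0],[0,-0.001,0],[0,-0.001,0]]' --fingers '[1,1,1,1,1,1,1,1,1]'

```text
clock: 52.2
position: [0.532, -0.3159, 0.2931]
eef_rot: [109.9, 89.9, 24.0]
ft_force: [-0.3, 0.0, 0.5]
gripper_width: -0.0001
```

```bash
python3 - <<'E'
from h import *
tipc(); tiprows([(0,-.067,.1176),(0,-.0495,.1116),(0,-.0345,.1015),(0,-.0224,.0875),(0,-.0144,.071),(0,-.011,.054)])
E
```

```text
t 52.2 tcp [ 0.532  -0.3159  0.2931] grasp [ 0.5322 -0.3158  0.1381] x [ 0.002  0.001 -1.   ] jawyaw 4.15 F [-0.3  0.   0.5] w -0.0001
tip carton [ 0.0007 -0.0773] z 0.1197
dp [0.027, -0.005, -0.13]
dp [0.102, -0.004, -0.349]
dp [0.228, -0.004, -0.536]
dp [0.403, -0.004, -0.687]
dp [0.61, -0.004, -0.787]
dp [0.822, -0.004, -0.83]
tw [ 0.0008 -0.0002 -0.0005]
```

>>> carry_out --dp '[[0.027,-0.005,-0.13],[0.06,-0.004,-0.24],[0.1,-0.004,-0.35],[0.16,-0.004,-0.445],[0.228,-0.004,-0.536],[0.31,-0.004,-0.615],[0.403,-0.004,-0.687],[0.5,-0.004,-0.74],[0.61,-0.004,-0.787],[0.71,-0.004,-0.81],[0.8,-0.004,-0.83],[0.8,-0.004,-0.83]]' --twist '[[0.001,0,0],[0.001,0,0],[0.001,0,0],[0.001,0,0],[0.001,0,0],[0.001,0,0],[0.001,0,0],[0.001,0,0],[0.001,0,0],[0.001,0,0],[0.001,0,0],[0.001,0,0]]' --fingers '[1,1,1,1,1,1,1,1,1,1,1,1]'

```text
clock: 53.4
position: [0.5265, -0.2494, 0.2279]
eef_rot: [-161.8, 89.9, 112.1]
ft_force: [-0.2, -0.3, -0.3]
gripper_width: 0.0
```

```bash
python3 - <<'E'
from h import *
tipc(); snap('scene','s39'); im=cv2.imread('pics/s39.png')
cv2.imwrite('pics/s39z.png',cv2.resize(im[130:270,120:290],None,fx=4.2,fy=4.2,interpolation=cv2.INTER_CUBIC))
E
```

```text
t 53.4 tcp [ 0.5265 -0.2494  0.2279] grasp [ 0.5264 -0.2492  0.0729] x [-0.001  0.001 -1.   ] jawyaw 3.96 F [-0.2 -0.3 -0.3] w 0.0
tip carton [-0.0005 -0.0105] z 0.0545
```

View pics/s39z.png

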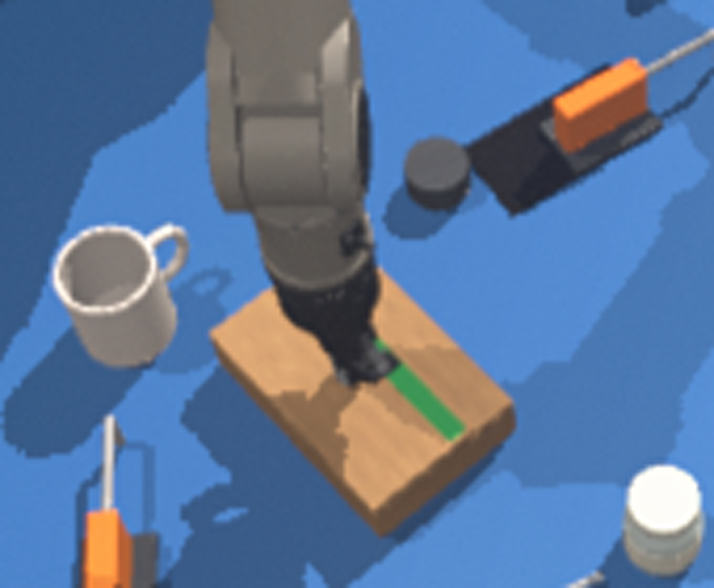

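Press gently until it seats, then lift.

>>> carry_out --dp '[[0.01,0,0],[0.02,0,0],[0.032,0,0],[0.032,0,0]]' --twist '[[0,0,0],[0,0,0],[0,0,0],[0,0,0]]' --fingers '[1,1,1,1]'

```text
clock: 53.85
position: [0.5267, -0.25, 0.2265]
eef_rot: [141.4, 89.9, 55.3]
ft_force: [-1.9, -1.0, 4.2]
gripper_width: -0.0
```

```bash
python3 - <<'E'
from h import *
tipc()
E
```

```text
t 53.85 tcp [ 0.5267 -0.25    0.2265] grasp [ 0.5268 -0.2498  0.0715] x [ 0.001  0.001 -1.   ] jawyaw 3.93 F [-1.9 -1.   4.2] w -0.0
tip carton [-0.0002 -0.0111] z 0.0531
```

>>> carry_out --dp '[[0.01,0,0],[0.02,0,0],[0.02,0,0]]' --twist '[[0,0,0],[0,0,0],[0,0,0]]' --fingers '[1,1,1]'

```text
clock: 54.15
position: [0.5267, -0.2501, 0.2263]
eef_rot: [142.9, 89.9, 56.8]
ft_force: [-5.2, 2.1, 13.2]
gripper_width: 0.0003
```

```bash
python3 - <<'E'
from h import *
tipc()
E
```

```text
t 54.15 tcp [ 0.5267 -0.2501  0.2263] grasp [ 0.5268 -0.2499  0.0713] x [ 0.001  0.002 -1.   ] jawyaw 3.92 F [-5.2  2.1 13.2] w 0.0003
tip carton [-0.0001 -0.0111] z 0.0529
```

>>> carry_out --dp '[[-0.3,0,0],[-0.7,0,0],[-1,0,0],[-1,0,0]]' --twist '[[0,0,0],[0,0,0],[0,0,0],[0,0,0]]' --fingers '[1,1,1,1]'

```text
clock: 54.55
position: [0.5276, -0.2512, 0.3097]
eef_rot: [85.4, 89.6, -0.7]
ft_force: [1.0, 0.3, 0.1]
gripper_width: -0.0001
```

```bash
python3 - <<'E'
from h import *
st(); plan([.46,.06,.235],Rdown(-4)); snap('wrist','w40')
E
```

```text
t 54.55 tcp [ 0.5276 -0.2512  0.3097] grasp [ 0.5288 -0.2512  0.1547] x [ 0.007 -0.    -1.   ] jawyaw 3.9 F [1.  0.3 0.1] w -0.0001
dp [-0.251, -0.142, -0.98] tw [0.0109, 0.0, -0.0006] rows>= 2
dp [-0.252, -0.177, -0.98] tw [0.011, 0.0, -0.0006] rows>= 2
dp [-0.254, -0.213, -0.98] tw [0.0111, 0.0, -0.0006] rows>= 2
dp [-0.25, -0.244, -0.96] tw [0.0109, 0.0, -0.0006] rows>= 2
```

View pics/w40.png

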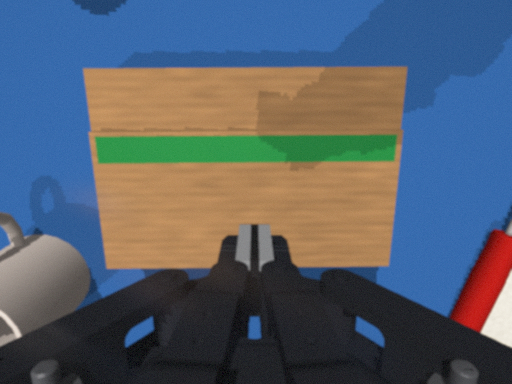

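The carton is closed, both flaps flat (green band edge at row ~135–160 over the short flap). Now look at the knocked pick.

>>> carry_out --dp '[[-0.13,-0.07,-0.5],[-0.25,-0.14,-0.98],[-0.25,-0.14,-0.98]]' --twist '[[0.005,0,0],[0.011,0,0],[0.011,0,0]]' --fingers '[0.5,0,-0.3]'

```text
clock: 54.9
position: [0.5102, -0.168, 0.3272]
eef_rot: [143.6, 89.7, 55.9]
ft_force: [1.2, 0.4, 0.0]
gripper_width: 0.0432
```

>>> carry_out --dp '[[-0.13,-0.09,-0.5],[-0.25,-0.18,-0.98],[-0.25,-0.18,-0.98]]' --twist '[[0.005,0,0],[0.011,0,0],[0.011,0,0]]' --fingers '[-0.3,-0.3,-0.3]'

```text
clock: 55.2
position: [0.4923, -0.0855, 0.347]
eef_rot: [165.4, 89.6, 76.1]
ft_force: [0.4, -0.4, -0.5]
gripper_width: 0.0556
```

>>> carry_out --dp '[[-0.13,-0.1,-0.5],[-0.25,-0.21,-0.98],[-0.25,-0.21,-0.98]]' --twist '[[0.005,0,0],[0.011,0,0],[0.011,0,0]]' --fingers '[-0.3,-0.3,-0.3]'

```text
clock: 55.5
position: [0.4741, -0.0031, 0.3674]
eef_rot: [172.1, 89.5, 81.3]
ft_force: [0.4, -0.2, 0.3]
gripper_width: 0.0557
```

>>> carry_out --dp '[[-0.13,-0.12,-0.5],[-0.25,-0.24,-0.96],[-0.25,-0.24,-0.96],[-0.25,-0.24,-0.96],[-0.25,-0.24,-0.96]]' --twist '[[0.005,0,0],[0.011,0,0],[0.011,0,0],[0.011,0,0],[0.011,0,0]]' --fingers '[-0.3,-0.3,-0.3,-0.3,-0.3]'

```text
clock: 56.0
position: [0.4562, 0.0723, 0.3874]
eef_rot: [179.7, 89.5, 86.8]
ft_force: [0.4, -0.3, 0.3]
gripper_width: 0.0557
```

```bash
python3 - <<'E'
from h import *
st(); snap('wrist','w41')
im=cv2.imread('pics/w41.png'); cv2.imwrite('pics/w41z.png',cv2.resize(im,None,fx=1.55,fy=1.55,interpolation=cv2.INTER_CUBIC))
E
```

```text
t 56.0 tcp [0.4562 0.0723 0.3874] grasp [0.4563 0.0735 0.2324] x [ 0.     0.008 -1.   ] jawyaw -2.92 F [ 0.4 -0.3  0.3] w 0.0557
```

View pics/w41z.png

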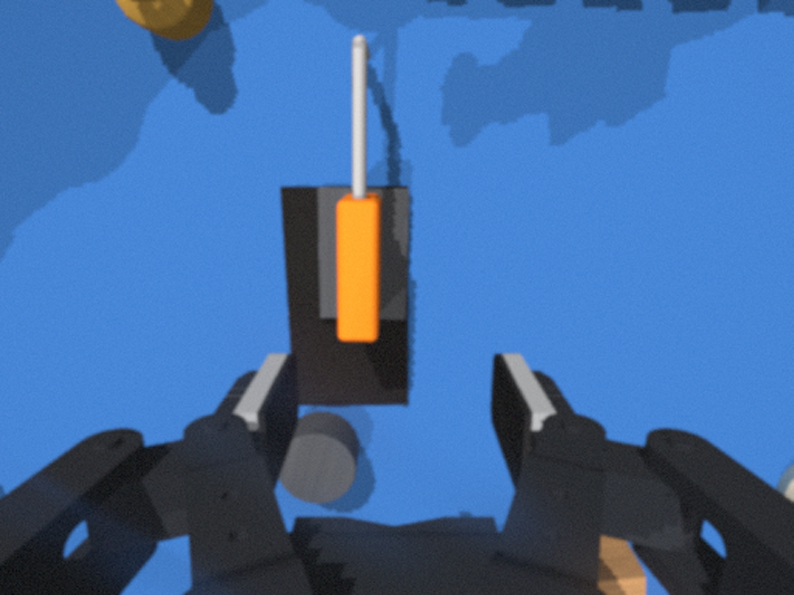

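```bash
python3 - <<'E'
from h import *
q=lambda u,v,z:px2w('w41',u/1.55,v/1.55,z)
h=[q(u,v,.064) for u,v in [(337,198),(380,197),(339,341),(379,342)]]
f=[q(u,v,.008) for u,v in [(318,187),(409,188),(319,318),(408,320)]]
m=[q(u,v,.002) for u,v in [(281,187),(409,187),(296,405),(408,405)]]
for n,x in [('handle',h),('foot',f),('mat',m)]:
    x=np.array(x); c=x.mean(0); d=x[0]+x[1]-x[2]-x[3]; e=x[1]+x[3]-x[0]-x[2]
    print(n,c.round(4),'L',(np.linalg.norm(d)/2).round(4),'W',(np.linalg.norm(e)/2).round(4),'hdg',np.degrees(np.arctan2(d[1],d[0])).round(2))
hc=np.mean(h,0)[:2]; a=np.radians(87); g=hc+.015*np.array([np.cos(a),np.sin(a)]); print(g)
plan([*g,.1],Rdown(-3))
E
```

```text
handle [0.4356 0.0716 0.064 ] L 0.0848 W 0.0238 hdg 86.35
foot [0.4351 0.0703 0.008 ] L 0.0907 W 0.061 hdg 86.28
mat [0.4221 0.0363 0.002 ] L 0.1598 W 0.0844 hdg 87.64
[0.43636849 0.08660784]
dp [0.98, -0.152, -0.091] tw [0.0001, -0.0015, -0.0] rows>= 2
dp [0.677, -0.105, -0.066] tw [0.0001, -0.0011, -0.0] rows>= 2
```

>>> carry_out --dp '[[0.4,-0.1,-0.06],[0.8,-0.2,-0.12],[1,-0.255,-0.155],[1,-0.255,-0.155]]' --twist '[[0,-0.002,0],[0.003,-0.003,0],[0.003,-0.003,0],[0.003,-0.003,0]]' --fingers '[-0.3,-0.3,-0.3,-0.3]'

```text
clock: 56.45
position: [0.4354, 0.0851, 0.3054]
eef_rot: [-48.5, 89.6, -142.1]
ft_force: [-0.8, 0.5, 0.1]
gripper_width: 0.0557
```

```bash
python3 - <<'E'
from h import *
st(); plan([.4364,.0866,.1],Rdown(-3.6))
E
```

```text
t 56.45 tcp [0.4354 0.0851 0.3054] grasp [0.4346 0.0844 0.1504] x [-0.005 -0.004 -1.   ] jawyaw -3.57 F [-0.8  0.5  0.1] w 0.0557
dp [0.629, 0.015, -0.023] tw [0.0001, 0.0014, 0.0015] rows>= 2
```

>>> carry_out --dp '[[0.3,0.015,-0.02],[0.6,0.015,-0.023],[0.63,0.015,-0.023],[0.63,0.015,-0.023],[0.63,0.015,-0.023]]' --twist '[[0,0.001,0.001],[0,0.001,0.002],[0,0.001,0.002],[0,0.001,0.002],[0,0.001,0.002]]' --fingers '[-0.3,-0.3,-0.3,-0.3,-0.3]'

```text
clock: 56.95
position: [0.4372, 0.0863, 0.2562]
eef_rot: [83.2, 89.8, -10.4]
ft_force: [-0.2, -0.3, -0.0]
gripper_width: 0.0555
```

```bash
python3 - <<'E'
from h import *
st(); plan([.4364,.0866,.037],Rdown(-3.6)); snap('wrist','w42')
E
```

```text
t 56.95 tcp [0.4372 0.0863 0.2562] grasp [0.4377 0.0862 0.1012] x [ 0.003 -0.001 -1.   ] jawyaw -3.62 F [-0.2 -0.3 -0. ] w 0.0555
dp [0.802, -0.013, -0.003] tw [-0.0001, 0.0001, -0.001] rows>= 2
```

View pics/w42.png

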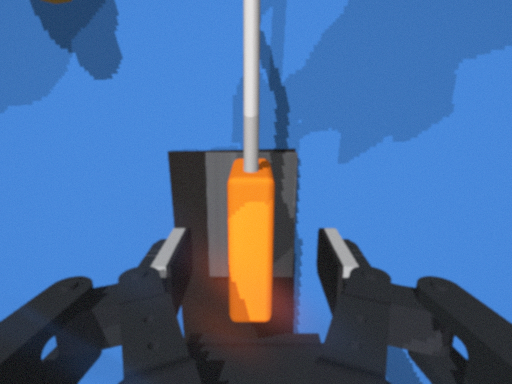

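>>> carry_out --dp '[[0.3,-0.013,0],[0.6,-0.013,0],[0.79,-0.013,0],[0.802,-0.013,0],[0.802,-0.013,0],[0.802,-0.013,0],[0.802,-0.013,0],[0.802,-0.013,0],[0.802,-0.013,0],[0.802,-0.013,0],[0.802,-0.013,0]]' --twist '[[0,0,-0.001],[0,0,-0.001],[0,0,-0.001],[0,0,-0.001],[0,0,-0.001],[0,0,-0.001],[0,0,-0.001],[0,0,-0.001],[0,0,-0.001],[0,0,-0.001],[0,0,-0.001]]' --fingers '[-0.3,-0.3,-0.3,-0.3,-0.3,1,1,1,1,1,1]' --grip_force 80

```text
clock: 58.1
position: [0.4368, 0.0866, 0.1931]
eef_rot: [119.9, 89.9, 26.3]
ft_force: [-1.6, -0.2, 8.0]
gripper_width: 0.023
```

```bash
python3 - <<'E'
from h import *
st(); plan([.4235,.053,.045],Rdown(-3.0))
E
```

```text
t 58.1 tcp [0.4368 0.0866 0.1931] grasp [0.4371 0.0868 0.0381] x [ 0.002  0.001 -1.   ] jawyaw -3.62 F [-1.6 -0.2  8. ] w 0.023
dp [-0.087, -0.139, 0.43] tw [-0.0034, -0.0003, -0.0005] rows>= 1
```

>>> carry_out --dp '[[-0.1,0,0],[-0.15,0,0],[-0.15,-0.05,0.15],[-0.15,-0.1,0.3],[-0.15,-0.14,0.43],[-0.15,-0.14,0.43],[-0.1,-0.14,0.43],[-0.05,-0.14,0.43],[-0.02,-0.14,0.43],[0,-0.14,0.43],[0,-0.14,0.43]]' --twist '[[0,0,0],[0,0,0],[-0.001,0,0],[-0.002,0,0],[-0.003,0,0],[-0.003,0,0],[-0.003,0,0],[-0.003,0,0],[-0.003,0,0],[-0.003,0,0],[-0.003,0,0]]' --fingers '[1,1,1,1,1,1,1,1,1,1,1]'

```text
clock: 59.2
position: [0.4236, 0.0533, 0.1931]
eef_rot: [137.2, 89.9, 44.2]
ft_force: [-1.7, -1.2, 2.9]
gripper_width: 0.0231
```

```bash
python3 - <<'E'
from h import *
st()
E
```

```text
t 59.2 tcp [0.4236 0.0533 0.1931] grasp [0.4238 0.0535 0.0381] x [ 0.001  0.001 -1.   ] jawyaw -3.05 F [-1.7 -1.2  2.9] w 0.0231
```

Foot touches (upward force). Release and rise.

>>> carry_out --dp '[[0,0,0],[0,0,0],[0,0,0],[0,0,0],[0,0,0],[-0.3,0,0],[-0.7,0,0],[-1,0,0],[-1,0,0]]' --twist '[[0,0,0],[0,0,0],[0,0,0],[0,0,0],[0,0,0],[0,0,0],[0,0,0],[0,0,0],[0,0,0]]' --fingers '[0,-0.3,-0.3,-0.3,-0.3,-0.3,-0.3,-0.3,-0.3]'

```text
clock: 60.1
position: [0.4245, 0.0534, 0.2756]
eef_rot: [120.8, 89.6, 27.7]
ft_force: [0.7, 0.1, -0.2]
gripper_width: 0.0556
```

>>> carry_out --dp '[[-0.5,0,0],[-1,0.5,0],[-1,1,0],[-1,1,0]]' --twist '[[0,0,0],[0,0,0],[0,0,0],[0,0,0]]' --fingers '[-0.3,-0.3,-0.3,-0.3]'

```text
clock: 60.5
position: [0.5085, 0.0492, 0.3574]
eef_rot: [108.1, 89.2, 15.1]
ft_force: [-0.3, 0.5, 0.1]
gripper_width: 0.0559
```

>>> carry_out --dp '[[-0.3,0.5,0],[-0.3,1,0],[-0.3,1,0],[-0.3,1,0]]' --twist '[[0,0,0],[0,0,0],[0,0,0],[0,0,0]]' --fingers '[-0.3,-0.3,-0.3,-0.3]'

```text
clock: 60.9
position: [0.5881, 0.0447, 0.3807]
eef_rot: [106.5, 89.4, 13.4]
ft_force: [-0.4, 0.4, -0.7]
gripper_width: 0.0555
```

```bash
python3 - <<'E'
from h import *
st(); snap('wrist','w43'); snap('scene','s43'); snap('side','d43')
im=cv2.imread('pics/s43.png'); cv2.imwrite('pics/s43z.png',cv2.resize(im[100:290,120:350],None,fx=3.1,fy=3.1,interpolation=cv2.INTER_CUBIC))
E
```

```text
t 60.9 tcp [0.5881 0.0447 0.3807] grasp [0.5897 0.0451 0.2257] x [ 0.011  0.003 -1.   ] jawyaw -3.08 F [-0.4  0.4 -0.7] w 0.0555
```

View pics/s43z.png

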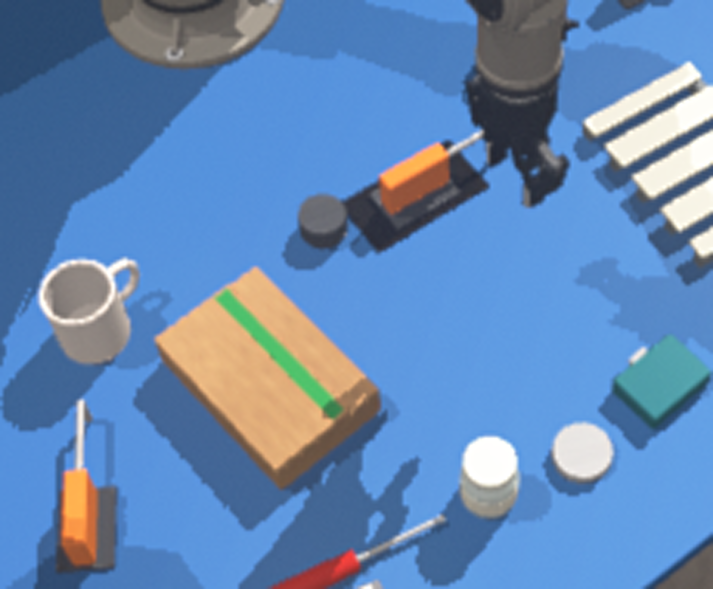

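View pics/w43.png

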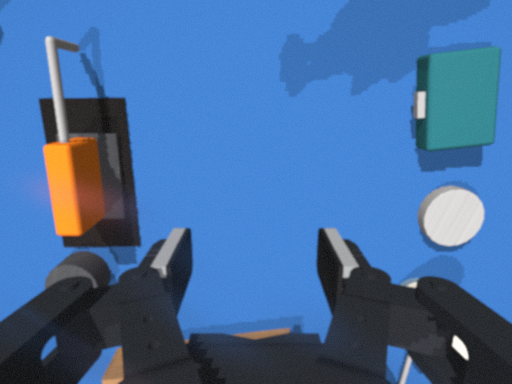

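View pics/d43.png

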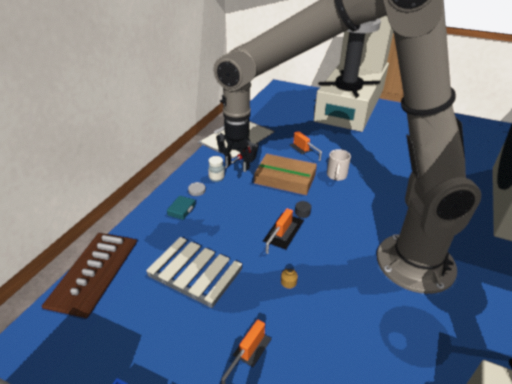

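```bash
python3 - <<'E'
from h import *
print(bot.hand_in())
E
```

```text
the job is handed in; nothing more can be done
None
```

The job is done and handed in at about 61 s, against the 210 s limit.

- **Bars:** Only three were present: steel, brass and copper. The first channel was empty, so the blackened bar was absent. I hooked each bar by its near hole, dragged it fully out of the magazine, and laid it flat in the carton.
- **Carton:** I closed the short flap first, then the long flap over it. Each was pressed with the fingertips until it stopped, at about 49 mm and 53 mm high, with at most about 20 N. The pictures show both lying flat.
- **Pick:** After I first put it back it was knocked about 3 cm, to the edge of its mat. I gripped it again and set it down in the middle of the mat.

The last pictures show the pick standing on its mat, the carton shut and the arm clear. As far as the pictures show, the bystanders have not moved. No check failed; I did not measure the flap angles or the bystanders' positions again at the end, only looked.

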